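Clear, check and load the plate dryer's fan

ROBOT

A 7-joint arm with a two-finger parallel gripper is mounted at the origin on the work surface. World frame = base frame: x ahead of the robot, y to its left, z up, the work surface at z = 0. Lengths are in m, angles in rad, forces in N, time in s.
With the tool pointing down it reaches from about 0.4 to 0.85 m from the base axis. Payload 10.4 kg.
Tool frame: the origin (TCP) lies between the finger pads; the fingertips stand 11 mm ahead of it and the grasp point (between the pads) lies 8 mm behind it; x points along the fingers, y is the direction in which the jaws open and shut, and the axes are right-handed (so a half turn about x gives the same grasp; the last joint's range is limited). The gripper opens to 87 mm and grips with 3 to 60 N. Pads are 19 mm wide; open, the fingers measure 117 mm over their backs; the gripper's body (75 mm by 190 mm) begins 51 mm behind the grasp point.
Start: joints at [-1.203, 0.332, -0.065, 1.46, 0.022, 1.35, -0.088], TCP at [0.238, 0.578, 0.234] pointing down, gripper open.
Joint ranges: [-2.6, 2.6], [-0.5, 2.12], [-1.47, 1.34], [0.16, 2.42], [-1.27, 4.41], [0.06, 2.06], [-2.6, 2.6]. Speed limits (rad/s): [2.22, 2.22, 2.79, 2.79, 3.14, 3.14, 3.14].

INTERFACE

Orientations are given as a unit quaternion [x, y, z, w].
In Python, from bench import r, cams, ticket gives the robot as it stands. The module is installed in compiled form; this text tells all that it offers.
- The arm moves only by the tool drive_tool, never from a script. Its argument "moves" is text: rows parted by semicolons, each of 5 numbers parted by spaces: the shift along the world's x, y, z in m, then the turn about the world's z in degrees, then the closure, from 0 (fully open) to 1 (shut). In form: x y z twist grip; .... A call has 1 to 20 rows; each row shifts and turns the commanded pose from where the row before left it; what a row does not reach is not made up. A row lasts 1/8 s, in which the tool goes at most 62.5 mm and 10.7 degrees, less where a joint would pass 70% of its speed; a pose out of reach is approached as far as the arm can. A call is refused whole if a number of a shift passes 0.0625 or a number of a turn 10.7, either way. A call with a gripper value outside its range is refused whole. The fingers move at their own pace and stop on an object; "newtons" is the grip in N (left out, the last holds). Time passes only in rows, so rows that do not move let the fingers close. It gives the time, the measured TCP pose, the force and the opening at its end, in the units of the state.
- r.read_state(): the state, without advancing time (a new reading comes with each control period).
- cams.camera(name): name is "scene" or "side" or "wrist"; returns a dict with "color" (420x560x3 uint8, red, green, blue), "fx", "fy", "cx", "cy" (pixels), "extrinsics" (4x4, takes a point from camera to world coordinates). Camera axes: x right, y down, z forward; pixel columns grow to the right and rows downward; lengths in m; the calibration is good to about 2 mm. A picture is of the moment at which its call begins. There is no depth.
- ticket.close_job(): hands the job in, once; it reports no verdict.
The state is a dict: "time": time; "joint_positions": joint angles; "joint_vel": joint speeds; "joint_torque": joint torques, N m; "ee_pos": TCP position; "eef_rot": TCP orientation; "ft_force": force on the tool from outside, world axes, zero at the start; "torque": the same for the moment, N m; "width": finger opening in m.
Only numpy, scipy, OpenCV 4.12 (cv2) and the standard library are available. Lean on these libraries where they do the work, as an engineer would, in place of code of your own. Each camera call takes 0.05 s, during which the arm holds its last target.

TASK

Get the bench plate dryer ready and start a rack drying on it: first move everything that is lying on its wire guard into the wooden tray, then slide the guard fully back under the housing and give the fan a spin by hand so that you see it run on freely by itself, untouched, for two seconds or more. Let the fan come to rest with the guard still open, slide the guard fully home again, and only then stand the rack of glass plates upright and flat on the guard's mesh, setting it down gently. Never tip the rack over, and leave the dark bottle, the air can and the spring clamp where they are.

Things in the scene. Friction and masses are not known exactly. Their poses are not given: they have to be found in the camera images.
- dryer: bench dryer, a fixed grey steel box 480 (x) x 290 (y) mm. Origin on the table under the fan's axis; +x points from the fan to the rear housing. Fan part: x -150 to +140, deck at z = 115 mm with a round opening of radius 112 for the fan, an 18 mm high rail on the deck along each side at y = +-130 to +-145. Housing: x +140 to +330, up to z = 167, with a 20 mm high slot at deck level for the guard
- fan_axis (a point): centre of the fan hub's top, on the fan's vertical axis, 108 mm above the dryer's origin. Light rotor (about 0.001 kg m2) on good bearings: let go at 3 rad/s it runs on for about 6 s. A finger put down between two blades and swept sideways drives it; lift the finger out before the next blade comes round
- rotor (a joint): fan rotor's angle, rad, anticlockwise from above, unlimited turns. Hub radius 31 mm; four grey pitched blades 90 degrees apart reach to radius 105; at 0 the middles of blades lie along the dryer's +-x and +-y. From above a blade is 31 mm wide at the hub, 47 at its tip; gaps are about 70 mm wide at radius 75. Blades fill heights 73 to 101 mm above the table, with empty space below down to 36
- guard (a joint): how far the wire guard is slid back, m: 0 fully home (covering the fan), 0.150 fully back under the housing (fan uncovered from x = -130 to +19 mm in the dryer's frame). It slides along the dryer's +x in its rails, friction about 3 N, and stays where it is left
- guard_handle (a point): middle of the guard's upright steel bridge handle, on its front edge: a round bar 12 mm thick, 100 mm long along the dryer's y, 41 mm above the mesh, 118 mm from the fan axis towards the dryer's -x when the guard is home; it moves with the guard. The two legs, 10 mm thick, are 90 mm apart
- guard_mid (a point): centre of the free mesh of the guard, on its top face, 121 mm above the table; axes as the dryer's; moves with the guard. The guard is a flat wire mesh (things lie on it) in an aluminium frame 262 x 260 mm, its rim 7.5 mm above the mesh; free mesh reaches 110 mm either way along x (handle to rear rim) and 120 mm along y
- tray: open wooden tray, fixed, 290 x 290 mm outside, walls 9 mm thick, 32 mm high, floor 9 mm thick; origin at the centre of its underside, x and y along its sides. There is room for the four small things side by side, 2 by 2
- plate_box_mid (a point): small wooden plate box with brass catches, 86 (x) x 54 (y) x 46 (z) mm, 160 g: its centre, 23 mm above its underside. Starts on the guard, or absent
- timer_mid (a point): white plastic darkroom timer, 80 (x) x 56 (y) x 26 (z) mm, 110 g: its centre, 13 mm above its underside. Starts on the guard, or absent
- brayer_mid (a point): rubber roller with turned wooden handle, 85 mm long, lying flat, 140 g. This point: on the handle's axis, 15 mm above the underside, where it is 23 mm thick. Along its x: handle end 32 mm to -x, steel fork begins 15 mm to +x, roller (30 mm thick, 56 mm wide) at 38 mm to +x. Starts on the guard, or absent
- brush_mid (a point): flat brush, 90 mm long, 18 mm thick, lying flat, 60 g: this point is mid-handle, 9 mm above the underside; the wooden handle is 24 mm wide (y), from 36 mm to -x to 16 mm to +x of this point; the head, 52 mm wide, reaches to 53 mm on +x. Starts on the guard, or absent
- rack_grip (a point): middle of the carrying dowel of the plate rack, 114 mm above its underside. Wooden rack 150 (x) x 70 (y) x 126 mm high, about 500 g, six glass plates on edge inside; the dowel, 16 mm thick, runs along its x, 126 mm free between the end boards, the plates' tops 34 mm below the dowel's underside. Starts on the table
- rack_foot (a point): centre of the rack's underside, same axes as the rack
- dark_bottle: bystander: dark glass bottle, 52 mm across, 105 mm high, origin at the centre of its underside
- air_can: bystander: bare metal air-duster can, 66 mm across, 190 mm high, origin at the centre of its underside
- spring_clamp: bystander: black spring clamp lying on the table, about 75 x 55 x 20 mm, origin at its middle on the underside
Mind the look-alikes: they are no part of the job. Of the things that look like the part that bears rack_grip, the smaller one is meant.

How it is judged:
By the outcome, as a careful person would: the job done as asked, in the order asked, and still so for the second after the job is handed in, with the robot touching nothing.
Of plate_box, timer, brayer, brush only 2 to 4 are there at a start; the rules pass over those that are not, and their reading is None.
At some moment in a run one of plate_box, timer, brayer, brush, rack may be knocked a few centimetres aside while the robot is not near it.
It also fails if it takes over 210 s, if anything falls off the work surface, if the arm or the gripper's body presses on something with over 40 N, if the wrist force passes 120 N, or if a joint passes its speed limit or range.

## Working session

There is one attempt and no reset: what is moved stays moved. The work goes in short steps, Python scripts to look and compute and a tool call to move; the robot and the scene stay as the last step left them, time stands still between calls to the robot, and variables do not carry over. Pictures are saved under pics/ and viewed, and the job is handed in when it is done.

Besides the shell and the picture viewer there is one more tool, called after ">>>" in YAML: its name, and indented under it one key for each argument. drive_tool: Moves the arm, as the interface text tells. Its arguments: {"type":"object","properties":{"moves":{"type":"string"},"newtons":{"type":"number"}},"required":["moves"]}

```bash
mkdir -p pics
cat > h.py <<'E'
import numpy as np, cv2, pickle, os
from bench import r, cams, ticket
def snap(name, tag):
    c=cams.camera(name); cv2.imwrite(f'pics/{tag}.png', c['color'][:,:,::-1])
    pickle.dump({k:c[k] for k in c}, open(f'pics/{tag}.pkl','wb')); return c
def load(tag): return pickle.load(open(f'pics/{tag}.pkl','rb'))
def ray(c,u,v):
    E=np.array(c['extrinsics']); d=E[:3,:3]@np.array([(u-c['cx'])/c['fx'],(v-c['cy'])/c['fy'],1.]); return E[:3,3],d/np.linalg.norm(d)
def atz(c,u,v,z):
    o,d=ray(c,u,v); return o+d*(z-o[2])/d[2]
def tri(*obs):
    A=np.zeros((3,3));b=np.zeros(3);R=[]
    for c,u,v in obs:
        o,d=ray(c,u,v);P=np.eye(3)-np.outer(d,d);A+=P;b+=P@o;R.append((o,P))
    p=np.linalg.solve(A,b); return p,[np.linalg.norm(P@(p-o))*1000 for o,P in R]
def proj(c,p):
    E=np.linalg.inv(np.array(c['extrinsics'])); q=E[:3,:3]@np.array(p)+E[:3,3]; return c['fx']*q[0]/q[2]+c['cx'],c['fy']*q[1]/q[2]+c['cy']
def crop(tag,x0,y0,x1,y1,s,out):
    im=cv2.imread(f'pics/{tag}.png')[y0:y1,x0:x1]; cv2.imwrite(f'pics/{out}.png',cv2.resize(im,None,fx=s,fy=s,interpolation=cv2.INTER_CUBIC))
def st():
    s=r.read_state(); print({k:np.round(s[k],3).tolist() for k in ('time','joint_positions','ee_pos','eef_rot','ft_force','width')})
E
python3 - <<'E'
from h import *
for n in ('scene','side','wrist'):
    c=snap(n,n+'0'); print(n,c['fx'],c['cx'],c['cy'],np.round(c['extrinsics'],3).tolist())
st()
E
```

```text
scene 485.0043064307901 283.0376532732654 212.85025892358956 [[0.704, 0.479, -0.524, 1.438], [0.71, -0.461, 0.532, -1.015], [0.014, -0.747, -0.665, 1.355], [0.0, 0.0, 0.0, 1.0]]
side 402.13201883374467 274.8034961875231 207.95059190331094 [[-0.956, -0.189, 0.223, 0.184], [-0.292, 0.609, -0.737, 0.983], [0.003, -0.77, -0.638, 0.958], [0.0, 0.0, 0.0, 1.0]]
wrist 339.9438019787328 274.91672387274775 212.16739339391555 [[0.382, 0.884, 0.27, 0.163], [0.924, -0.365, -0.112, 0.608], [-0.0, 0.292, -0.956, 0.384], [0.0, 0.0, 0.0, 1.0]]
{'time': 0.15, 'joint_positions': [-1.203, 0.333, -0.065, 1.461, 0.022, 1.35, -0.089], 'ee_pos': [0.238, 0.578, 0.233], 'eef_rot': [0.137, 0.694, -0.138, 0.694], 'ft_force': [0.489, 0.422, -0.281], 'width': 0.087}
```

View pics/scene0.png

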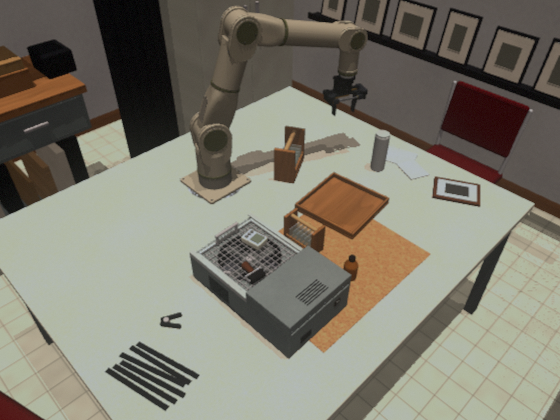

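View pics/side0.png

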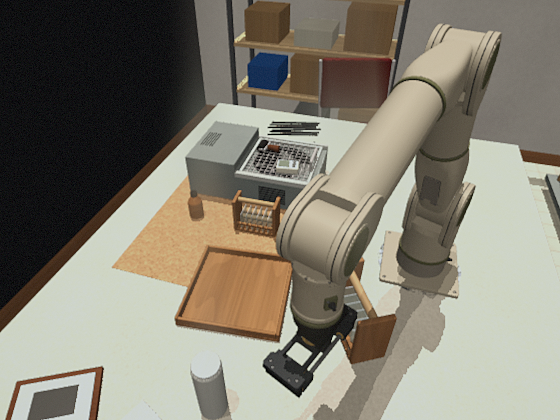

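View pics/wrist0.png

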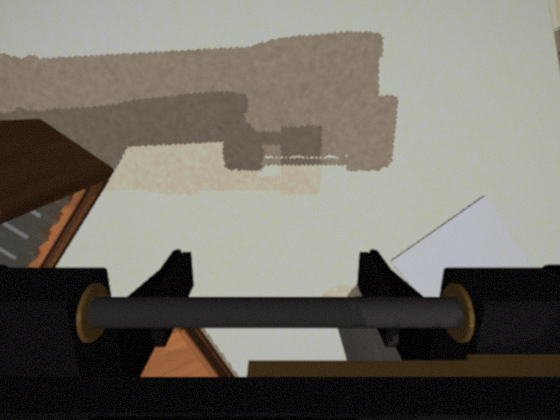

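The scene shows the dryer (scene ~(270,280)) with a white timer (255,238) and a brown/black thing (252,270) on its guard. There are two racks: the small one beside the dryer at (304,232), and a larger look-alike near the base. The tray is at (342,205).

Run:
```python
from h import *
crop('scene0',180,200,360,350,4.4,'s0c'); crop('side0',180,110,340,240,5,'d0c')
```

```text
(no output)
```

View pics/s0c.png

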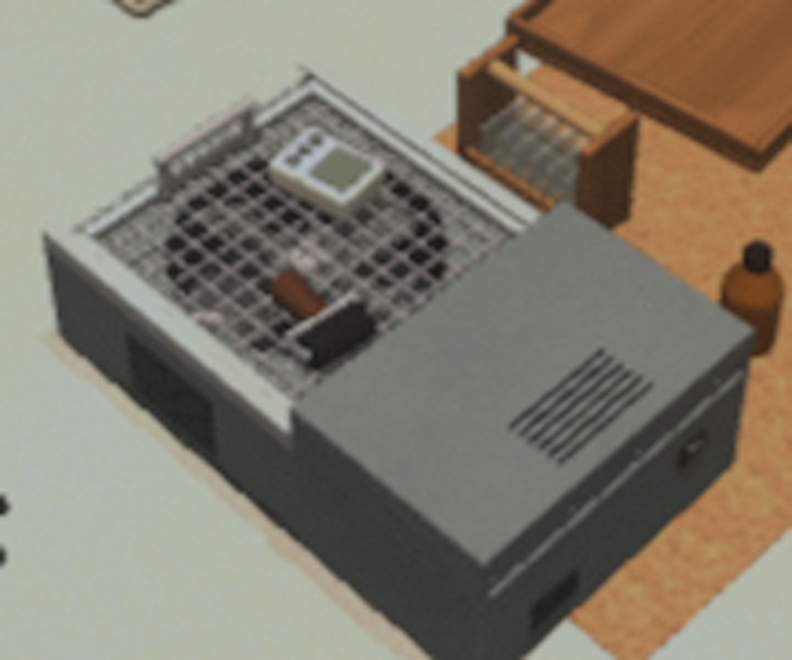

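View pics/d0c.png

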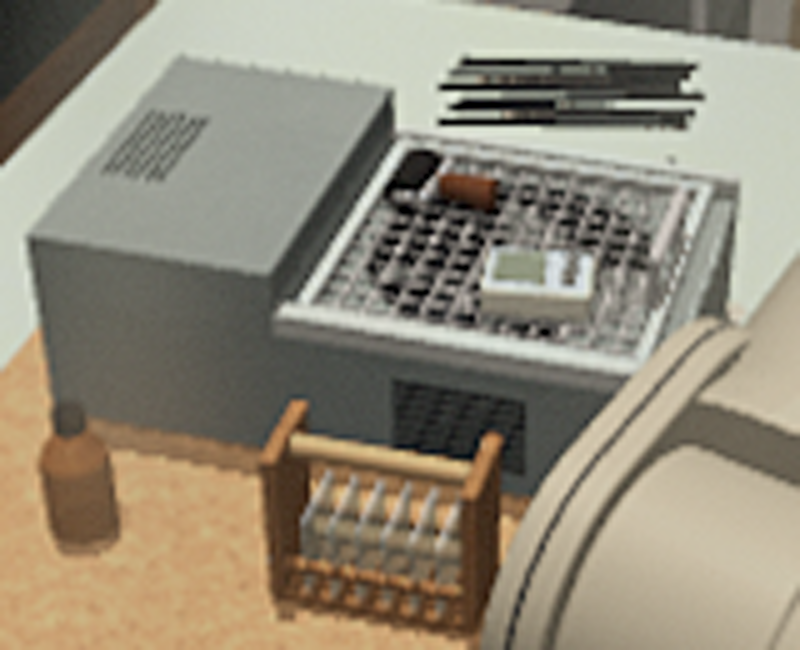

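Run:
```python
from h import *
a=load('scene0');b=load('side0')
S=lambda u,v:(a,180+u/4.4,200+v/4.4); D=lambda u,v:(b,180+u/5,110+v/5)
pts={'FL(y+)':(S(567,203),D(270,272)),'FR(y-)':(S(295,405),D(392,95)),'RL':(S(755,330),D(32,238)),'RR':(S(485,563),D(182,57)),
'timer c near':(S(345,212),D(483,315)),'dowelA rear':(S(602,130),D(290,440)),'dowelB front':(S(490,68),D(472,470)),
'handleEnd':(S(158,165),D(655,250)),'brayer handle end':(S(275,280),D(495,190)),
}
for k,v in pts.items():
    p,e=tri(*v); print(k,np.round(p,3),np.round(e,1))
T=[(388,203),(343,177),(297,201),(342,232)]
for u,v in T: print(np.round(atz(a,u,v,.032),3))
for u,v in [(209,246),(293,253),(280,334),(179,323)]: print('side',np.round(atz(b,u,v,.032),3))
P=np.array([tri(*pts[k])[0] for k in ('FL(y+)','FR(y-)','RL','RR')])
M=np.array([[.14,.145],[.14,-.145],[.33,.145],[.33,-.145]])
mc=M.mean(0);pc=P[:,:2].mean(0);H=(M-mc).T@(P[:,:2]-pc);th=np.arctan2(H[0,1]-H[1,0],H[0,0]+H[1,1])
R=np.array([[np.cos(th),-np.sin(th)],[np.sin(th),np.cos(th)]]);o=pc-R@mc
print('dryer',o,np.degrees(th),np.round((P[:,:2]-o)@R-M,4))
for n,c in(('s',a),('d',b)):
  for p in ((0,0,.121),(-.118,0,.162),(-.15,-.145,.133)):
    q=R@p[:2]+o; print(n,np.round(proj(c,[*q,p[2]]),1))
```

```text
FL(y+) [ 0.676 -0.12   0.164] [6.2 6.2]
FR(y-) [ 0.678 -0.402  0.158] [3.6 3.6]
RL [ 0.861 -0.115  0.161] [6.3 6.3]
RR [ 0.866 -0.403  0.162] [5.9 5.9]
timer c near [ 0.532 -0.208  0.103] [6.4 6.4]
dowelA rear [ 0.613 -0.     0.118] [2. 2.]
dowelB front [ 0.489 -0.009  0.114] [3.2 3.2]
handleEnd [ 0.416 -0.299  0.131] [13.7 13.7]
brayer handle end [ 0.564 -0.32   0.137] [1.9 1.9]
[0.657 0.408 0.032]
[0.409 0.409 0.032]
[0.382 0.14  0.032]
[0.636 0.132 0.032]
side [0.655 0.16  0.032]
side [0.387 0.11  0.032]
side [0.344 0.404 0.032]
side [0.612 0.451 0.032]
dryer [ 0.53518431 -0.26247453] 0.6147416707749074 [[ 0.0026 -0.0042]
 [ 0.001   0.0045]
 [-0.0027 -0.0011]
 [-0.0008  0.0009]]
s [249.2 253.6]
s [226.5 228.5]
s [189.1 250.2]
d [281.4 160.5]
d [312.5 156.1]
d [327.7 144.8]
```

>>> drive_tool:
  moves: "0.01 -0.02 0.055 7.5 0; 0.02 -0.04 0.055 7.5 0; 0.02 -0.05 0.055 7.5 0; 0.03 -0.055 0.03 0 0; 0.03 -0.055 0.02 0 0; 0.03 -0.055 0 0 0; 0.02 -0.055 0 0 0; 0 0 0 0 0; 0 0 0 0 0"

```text
time: 1.27
ee_pos: [0.387, 0.2708, 0.4276]
eef_rot: [-0.001, 0.707, 0.001, 0.707]
ft_force: [-0.2, 0.6, -1.3]
width: 0.0869
```

Run:
```python
from h import *
c=snap('wrist','w1');st(); print(np.round(c['extrinsics'],3).tolist())
```

```text
{'time': 1.325, 'joint_positions': [-0.832, -0.041, 0.119, 1.485, 0.005, 1.698, 0.862], 'ee_pos': [0.387, 0.271, 0.427], 'eef_rot': [-0.001, 0.707, 0.001, 0.707], 'ft_force': [0.035, 0.868, -0.28], 'width': 0.087}
[[-0.001, 0.956, 0.292, 0.306], [1.0, 0.001, 0.002, 0.271], [0.002, 0.292, -0.956, 0.578], [0.0, 0.0, 0.0, 1.0]]
```

View pics/w1.png

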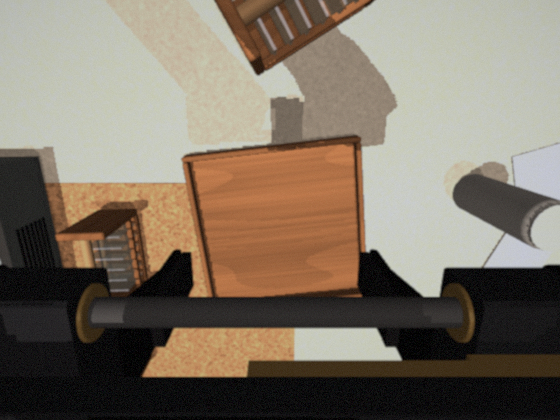

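Tray top corners are at (185,157), (360,138), (362,292) and (208,298). The small rack is at (100,240) and the big rack at the top.

>>> drive_tool:
  moves: "0.02 -0.055 0 0 0; 0.02 -0.055 0 0 0; 0.015 -0.055 0 0 0; 0.015 -0.055 0 0 0; 0 -0.055 0 0 0; 0 -0.055 0 0 0; 0 -0.055 0 0 0; 0 -0.055 0 0 0; 0 0 0 0 0; 0 0 0 0 0"

```text
time: 2.58
ee_pos: [0.4581, -0.168, 0.4275]
eef_rot: [-0.001, 0.707, 0.001, 0.707]
ft_force: [0.5, 1.1, 0.7]
width: 0.0871
```

Run:
```python
from h import *
c=load('w1')
for u,v in [(185,157),(360,138),(362,292),(208,298)]: print(np.round(atz(c,u,v,.032),3))
snap('wrist','w2');st()
```

```text
[0.38  0.128 0.032]
[0.35  0.406 0.032]
[0.624 0.43  0.032]
[0.636 0.15  0.032]
{'time': 2.625, 'joint_positions': [-0.424, -0.041, 0.665, 1.475, 0.025, 1.699, 1.819], 'ee_pos': [0.458, -0.168, 0.427], 'eef_rot': [-0.002, 0.707, 0.002, 0.707], 'ft_force': [0.573, -0.755, 0.373], 'width': 0.087}
```

View pics/w2.png

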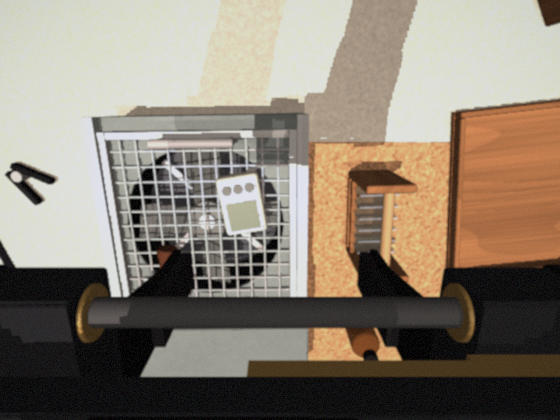

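The guard shows the timer centred at about (241,203), handle bar at (148-232,143), hub at (207,222). The brayer is behind the finger at (165,257). The rack is at (375,225).

>>> drive_tool:
  moves: "-0.04 -0.04 0.02 0 0; -0.03 -0.04 0.02 0 0; -0.03 0 0.02 0 0; 0 0 0 0 0; 0 0 0 0 0"

```text
time: 3.25
ee_pos: [0.3585, -0.2481, 0.4873]
eef_rot: [-0.002, 0.707, 0.002, 0.707]
ft_force: [-0.1, 0.4, 0.1]
width: 0.0873
```

Run:
```python
from h import *
snap('wrist','w3');st()
crop('w3',60,20,460,310,2,'w3c');crop('w2',60,80,460,310,2,'w2c')
```

```text
{'time': 3.3, 'joint_positions': [-0.358, -0.188, 0.715, 1.439, 0.128, 1.844, 1.958], 'ee_pos': [0.359, -0.248, 0.487], 'eef_rot': [-0.002, 0.707, 0.002, 0.707], 'ft_force': [-0.172, 0.077, -0.021], 'width': 0.087}
```

View pics/w3c.png

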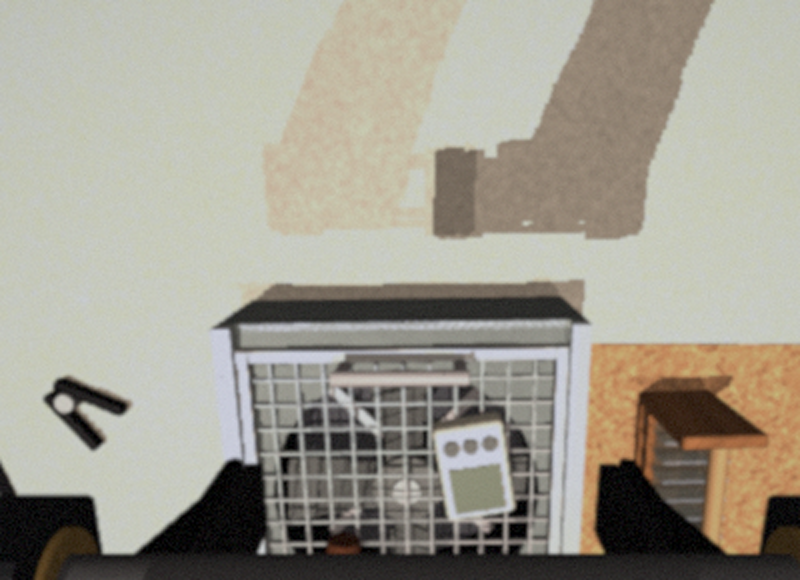

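View pics/w2c.png

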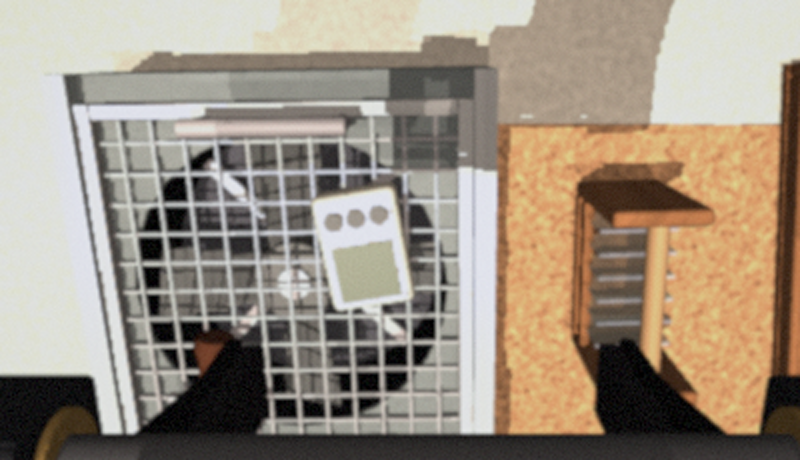

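Run:
```python
from h import *
a=load('w2');b=load('w3');s=load('scene0');d=load('side0')
A=lambda u,v:(a,60+u/2,80+v/2); B=lambda u,v:(b,60+u/2,20+v/2)
S=lambda u,v:(s,180+u/4.4,200+v/4.4); D=lambda u,v:(d,180+u/5,110+v/5)
def p(n,*o): q,e=tri(*o); print(n,np.round(q,4),np.round(e,1)); return q
p('hub',A(295,285),B(407,491))
t=[p('t',A(*x),B(*y)) for x,y in zip([(313,200),(396,187),(413,298),(338,311)],[(433,432),(500,415),(514,510),(458,522)])]
t=np.array(t);print(t.mean(0),np.degrees(np.arctan2(*(t[3]-t[0]+t[2]-t[1])[[1,0]])))
p('h1',A(176,127),B(333,378));p('h2',A(344,127),B(470,378))
h1=atz(*A(176,128),.162);h2=atz(*A(344,127),.162);print(h1,h2)
print('timer at z .147',[np.round(atz(*A(*x),.147),4) for x in [(313,200),(396,187),(413,298),(338,311)]])
p('br',A(211,340),S(275,280),D(495,190))
# deck-front rail corners z=.133
for x,y in [((52,75),(215,328)),((495,70),(590,325))]: p('rail',A(*x),B(*y))
```

```text
hub [ 0.5379 -0.2666  0.1018] [0.4 0.4]
t [ 0.4664 -0.2439  0.1431] [0.8 0.8]
t [ 0.4614 -0.1903  0.1194] [0.2 0.2]
t [ 0.5329 -0.1788  0.1448] [0.3 0.3]
t [ 0.5323 -0.2256  0.1684] [1.1 1.1]
[ 0.49822776 -0.20966435  0.14392918] 12.256807286893892
h1 [ 0.4162 -0.3172  0.1697] [0.7 0.7]
h2 [ 0.4164 -0.2185  0.1667] [0.4 0.4]
[ 0.41809174 -0.32064056  0.162     ] [ 0.41717635 -0.21935183  0.162     ]
timer at z .147 [array([ 0.465 , -0.2427,  0.147 ]), array([ 0.4564, -0.1891,  0.147 ]), array([ 0.5319, -0.1785,  0.147 ]), array([ 0.5414, -0.2294,  0.147 ])]
br [ 0.565  -0.3202  0.1378] [1.7 1.3 2.7]
rail [ 0.3893 -0.4131  0.121 ] [0.9 0.9]
rail [ 0.3841 -0.1263  0.1329] [0.4 0.4]
```

>>> drive_tool:
  moves: "0.04 0.01 -0.05 4.5 0; 0.04 0.01 -0.055 4.5 0; 0.04 0.01 -0.055 0 0; 0.02 0.008 -0.055 0 0; 0 0 -0.04 0 0; 0 0 -0.02 0 0; 0 0 0 0 0; 0 0 0 0 0"

```text
time: 4.3
ee_pos: [0.4892, -0.2135, 0.225]
eef_rot: [-0.057, 0.705, 0.056, 0.705]
ft_force: [-0.3, -0.3, -0.7]
width: 0.0866
```

Run:
```python
from h import *
snap('wrist','w4');st();snap('side','d4');snap('scene','s4')
crop('d4',180,110,340,240,5,'d4c');crop('s4',180,200,300,290,6.6,'s4c')
```

```text
{'time': 4.35, 'joint_positions': [-0.377, 0.152, 0.783, 1.75, -0.111, 1.284, 2.161], 'ee_pos': [0.489, -0.214, 0.225], 'eef_rot': [-0.056, 0.705, 0.056, 0.705], 'ft_force': [-0.418, 0.19, -0.427], 'width': 0.087}
```

View pics/w4.png

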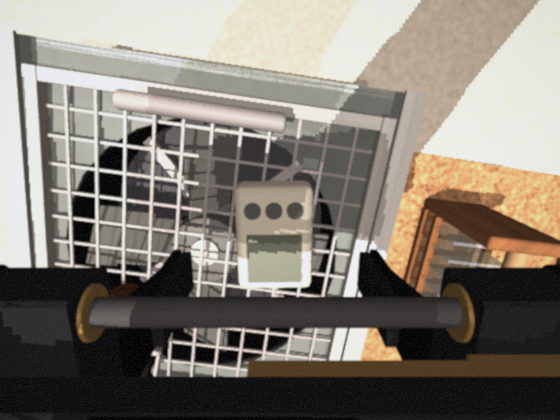

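View pics/s4c.png

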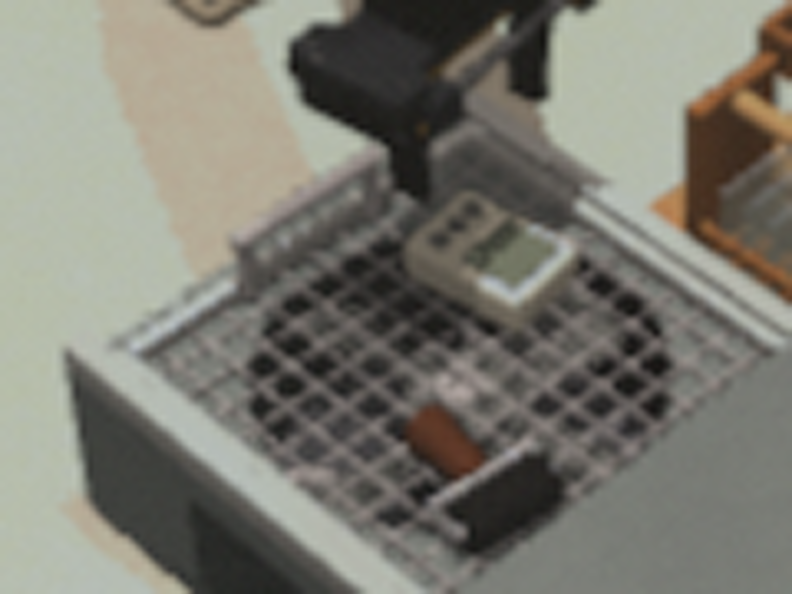

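>>> drive_tool:
  moves: "0.009 0.003 -0.04 0 0; 0 0 -0.03 0 0; 0 0 -0.019 0 0; 0 0 0 0 0; 0 0 0 0 0"
  newtons: 15

```text
time: 5.08
ee_pos: [0.4983, -0.2111, 0.1367]
eef_rot: [-0.056, 0.704, 0.056, 0.705]
ft_force: [0.3, -0.2, 1.2]
width: 0.087
```

Run:
```python
from h import *
c=load('w4')
for u,v in [(236,190),(312,188),(312,285),(240,288)]: print(np.round(atz(c,u,v,.147),4))
st(); snap('side','d5')
crop('d5',180,110,340,240,5,'d5c')
```

```text
[ 0.4662 -0.244   0.147 ]
[ 0.4565 -0.1925  0.147 ]
[ 0.53   -0.1783  0.147 ]
[ 0.5411 -0.2315  0.147 ]
{'time': 5.075, 'joint_positions': [-0.338, 0.271, 0.76, 1.84, -0.208, 1.11, 2.225], 'ee_pos': [0.498, -0.211, 0.137], 'eef_rot': [-0.056, 0.704, 0.056, 0.705], 'ft_force': [0.34, -0.182, 1.248], 'width': 0.087}
```

View pics/d5c.png

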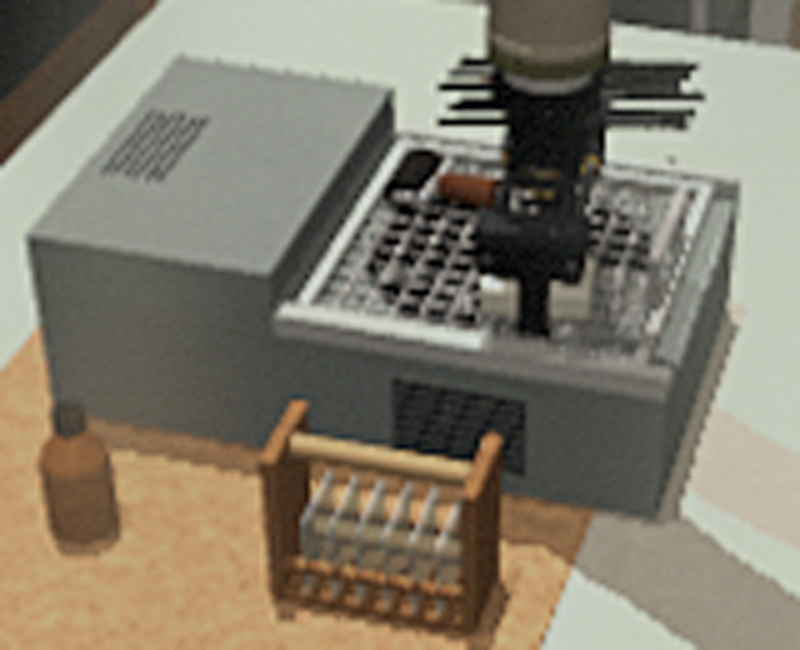

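The fingers straddle the timer. Next I'll close, wait and lift.

>>> drive_tool:
  moves: "0 0 0 0 1; 0 0 0 0 1; 0 0 0 0 1; 0 0 0 0 1; 0 0 0 0 1; 0 0 0 0 1; 0 0 0.02 0 1; 0 0 0.05 0 1; 0 0 0.05 0 1; 0 0 0.05 0 1; 0 0 0 0 1"
  newtons: 15

```text
time: 6.5
ee_pos: [0.499, -0.2114, 0.3088]
eef_rot: [-0.056, 0.703, 0.056, 0.707]
ft_force: [-0.6, 0.9, -1.1]
width: 0.0558
```

>>> drive_tool:
  moves: "0 0.03 0 0 1; -0.006 0.054 0 0 1; -0.006 0.058 0 0 1; -0.006 0.058 0 -1 1; -0.006 0.058 0 -1 1; -0.006 0.058 0 -1 1; -0.007 0.058 0 -1 1; -0.007 0.038 0 0 1; 0 0.02 -0.03 0 1; 0 0 -0.05 0 1; 0 0 -0.05 0 1; 0 0 -0.05 0 1; 0 0 -0.03 0 1; 0 0 -0.02 0 1; 0 0 0 0 1"

```text
time: 8.38
ee_pos: [0.452, 0.2202, 0.0733]
eef_rot: [-0.032, 0.708, 0.031, 0.705]
ft_force: [0.7, 0.6, -0.5]
width: 0.0559
```

Run:
```python
from h import *
st();c=snap('wrist','w6');snap('side','d6');snap('scene','s6')
```

```text
{'time': 8.375, 'joint_positions': [-0.847, 0.229, 0.336, 1.971, -0.091, 0.961, 1.194], 'ee_pos': [0.452, 0.22, 0.073], 'eef_rot': [-0.032, 0.708, 0.031, 0.705], 'ft_force': [0.723, 0.61, -0.466], 'width': 0.056}
```

View pics/s6.png

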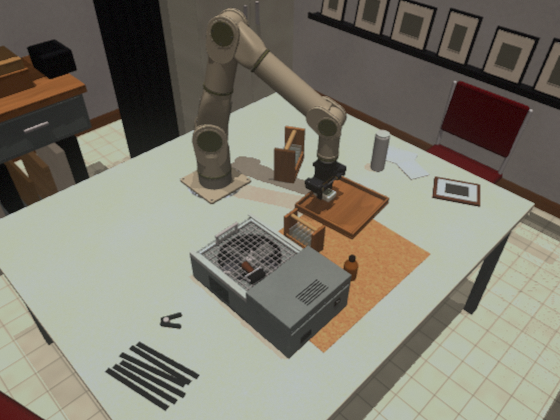

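View pics/w6.png

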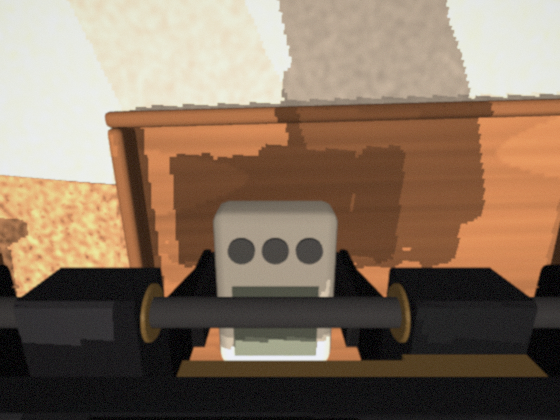

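>>> drive_tool:
  moves: "0 0 -0.03 0 1; 0 0 -0.015 0 1; 0 0 -0.003 0 1; 0 0 0 0 1; 0 0 0 0 0.3; 0 0 0 0 0; 0 0 0 0 0; 0 0 0 0 0; 0 0 0.02 0 0; 0 0 0.05 0 0; 0 0 0.06 0 0; 0 -0.01 0.06 0 0; 0.01 -0.055 0.06 0 0; 0.01 -0.055 0.04 0 0; 0 0 0 0 0"

```text
time: 10.4
ee_pos: [0.4724, 0.1155, 0.3028]
eef_rot: [-0.028, 0.705, 0.03, 0.708]
ft_force: [-0.4, 0.3, -0.6]
width: 0.0869
```

Run:
```python
from h import *
st();c=snap('wrist','w7');snap('scene','s7'); crop('s7',180,170,400,335,3.6,'s7c')
```

```text
{'time': 10.4, 'joint_positions': [-0.785, -0.033, 0.444, 1.729, 0.014, 1.437, 1.311], 'ee_pos': [0.472, 0.116, 0.303], 'eef_rot': [-0.028, 0.705, 0.03, 0.708], 'ft_force': [-0.376, 0.317, -0.606], 'width': 0.087}
```

View pics/w7.png

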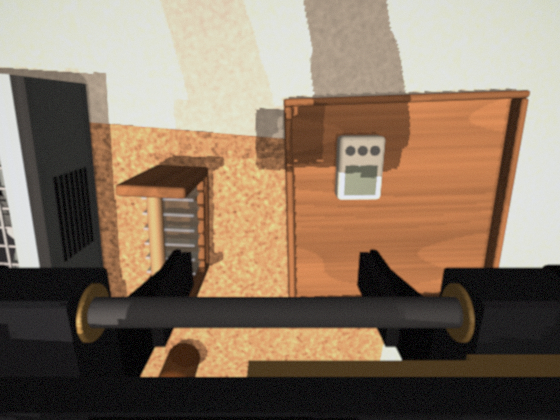

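View pics/s7c.png

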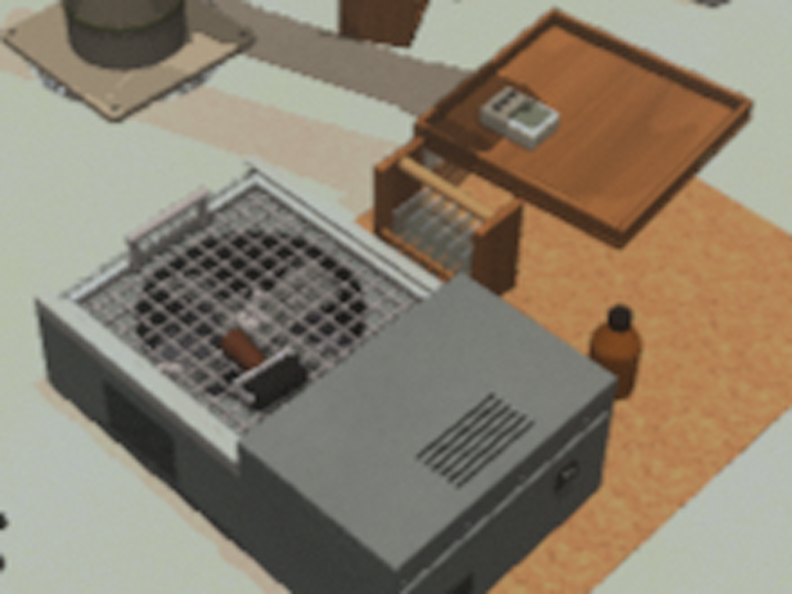

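Timer is in the tray. Next I'll view the brayer from above.

>>> drive_tool:
  moves: "0.02 -0.055 0.01 0 0; 0.02 -0.055 0.01 0 0; 0.02 -0.055 0.01 0 0; 0.015 -0.055 0.01 0 0; 0.01 -0.055 0 0 0; 0.01 -0.055 0 0 0; 0.005 -0.055 0 0 0; 0 -0.03 0 0 0; 0 0 0 0 0; 0 0 0 0 0"

```text
time: 11.75
ee_pos: [0.5711, -0.2938, 0.3384]
eef_rot: [-0.032, 0.707, 0.033, 0.706]
ft_force: [0.4, -0.6, 0.1]
width: 0.087
```

Run:
```python
from h import *
st();c=snap('wrist','w8')
```

```text
{'time': 11.75, 'joint_positions': [-0.141, 0.415, 0.794, 1.263, -0.292, 1.58, 2.268], 'ee_pos': [0.571, -0.294, 0.338], 'eef_rot': [-0.032, 0.707, 0.033, 0.706], 'ft_force': [0.415, -0.626, 0.059], 'width': 0.087}
```

View pics/w8.png

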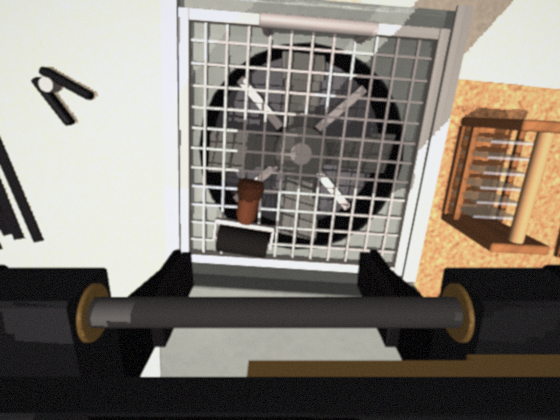

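The brayer's handle end is at (251,182), the fork side of the handle at (247,222) and the roller at (245,239). The small rack is at (500,180).

Run:
```python
from h import *
crop('w8',190,150,310,270,5,'w8c');c=load('w8')
print(atz(c,251,182,.137),atz(c,247,222,.136),atz(c,245,239,.15))
print('hub',atz(c,301,153,.108))
# rack dowel ends
print('dowel',atz(c,541,136,.114),atz(c,515,240,.114))
```

```text
[ 0.5660136  -0.31872988  0.137     ] [ 0.61112943 -0.32002868  0.136     ] [ 0.6256462  -0.32014248  0.15      ]
hub [ 0.53447568 -0.26701543  0.108     ]
dowel [ 0.49226061 -0.01078151  0.114     ] [ 0.61277016 -0.00319251  0.114     ]
```

View pics/w8c.png

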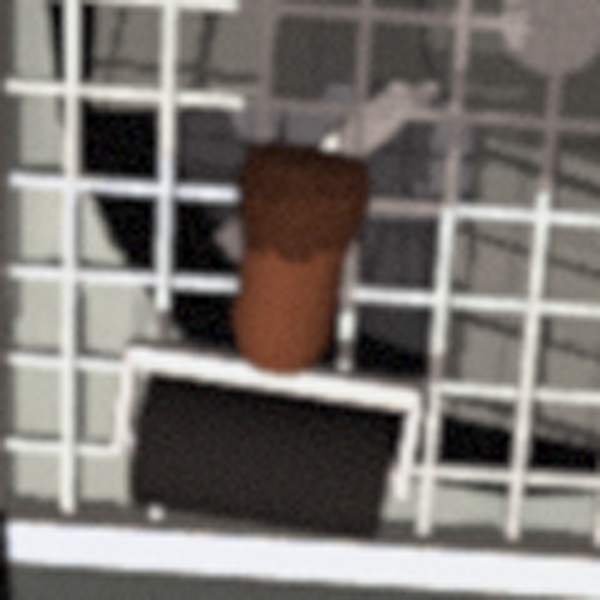

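>>> drive_tool:
  moves: "0.01 -0.0125 -0.05 -4 0; 0.01 -0.0125 -0.05 -3.5 0; 0 0 -0.05 0 0; 0 0 -0.02 0 0; 0 0 0 0 0; 0 0 0 0 0"

```text
time: 12.55
ee_pos: [0.5914, -0.3209, 0.172]
eef_rot: [0.014, 0.706, -0.015, 0.708]
ft_force: [0.3, 0.3, -0.3]
width: 0.0869
```

Run:
```python
from h import *
st();c=snap('wrist','w9');crop('w9',160,120,400,300,3,'w9c')
```

```text
{'time': 12.55, 'joint_positions': [-0.094, 0.565, 0.762, 1.437, -0.395, 1.293, 2.227], 'ee_pos': [0.591, -0.321, 0.172], 'eef_rot': [0.014, 0.706, -0.015, 0.708], 'ft_force': [0.31, 0.314, -0.263], 'width': 0.087}
```

View pics/w9.png

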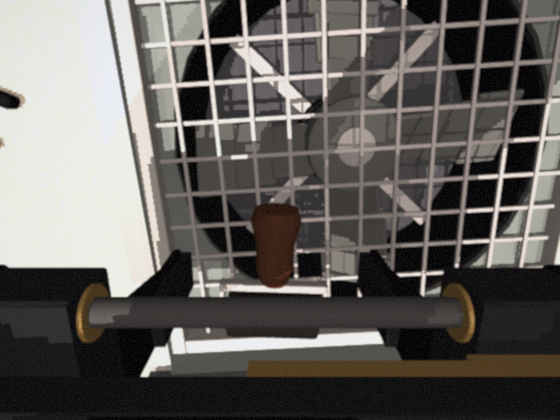

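Handle is centred between the fingers and aligned.

>>> drive_tool:
  moves: "0 0 -0.025 0 0; 0 0 -0.011 0 0; 0 0 0 0 0; 0 0 0 0 1; 0 0 0 0 1; 0 0 0 0 1; 0 0 0 0 1; 0 0 0 0 1; 0 0 0 0 1; 0 0 0.01 0 1; 0 0 0.02 0 1; 0 0 0 0 1"
  newtons: 20

```text
time: 14.1
ee_pos: [0.5913, -0.3215, 0.1662]
eef_rot: [0.014, 0.706, -0.015, 0.708]
ft_force: [0.2, 0.2, -0.9]
width: 0.0225
```

Run:
```python
from h import *
st();c=snap('wrist','w10')
```

```text
{'time': 14.1, 'joint_positions': [-0.092, 0.569, 0.76, 1.444, -0.399, 1.282, 2.23], 'ee_pos': [0.591, -0.321, 0.166], 'eef_rot': [0.014, 0.706, -0.015, 0.708], 'ft_force': [0.173, 0.179, -0.912], 'width': 0.022}
```

View pics/w10.png

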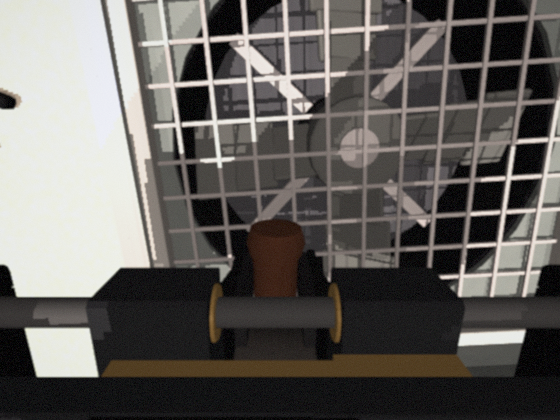

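>>> drive_tool:
  moves: "0 0.02 0.05 0 1; 0 0.055 0.055 0 1; -0.005 0.06 0.03 0 1; -0.005 0.06 0 0 1; -0.005 0.06 0 0 1; -0.005 0.06 0 0 1; -0.005 0.06 0 0 1; -0.005 0.06 0 0 1; -0.005 0.06 0 0 1; -0.005 0.06 0 0 1; -0.005 0.06 0 0 1; -0.005 0.04 -0.03 0 1; 0 0 -0.055 0 1; 0 0 -0.055 0 1; 0 0 -0.05 0 1; 0 0 0 0 1; 0 0 0 0 1"

```text
time: 16.27
ee_pos: [0.5418, 0.3196, 0.0977]
eef_rot: [0.015, 0.706, -0.014, 0.708]
ft_force: [0.1, 0.7, -0.4]
width: 0.0221
```

Run:
```python
from h import *
st();c=snap('wrist','w11')
```

```text
{'time': 16.275, 'joint_positions': [-1.012, 0.483, 0.53, 1.632, -0.267, 1.098, 1.119], 'ee_pos': [0.542, 0.32, 0.098], 'eef_rot': [0.015, 0.706, -0.014, 0.708], 'ft_force': [0.113, 0.675, -0.366], 'width': 0.022}
```

View pics/w11.png

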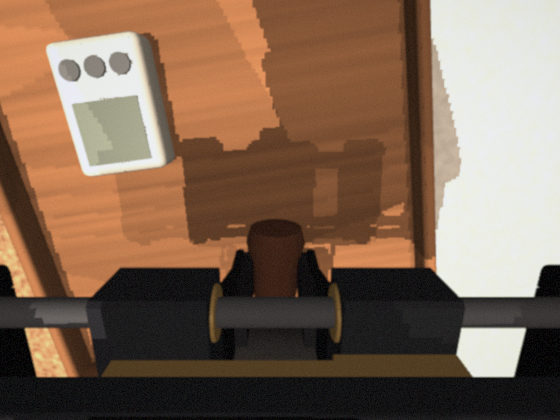

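>>> drive_tool:
  moves: "0 0 -0.04 0 1; 0 0 -0.02 0 1; 0 0 -0.01 0 1; 0 0 -0.001 0 1; 0 0 0 0 0.3; 0 0 0 0 0; 0 0 0 0 0; 0 0 0 0 0; 0 0 0.02 0 0; 0 0 0.05 0 0; 0 0 0.06 0 0; 0 0 0.06 0 0; 0 0 0.06 0 0; -0.01 -0.03 0.05 0 0; 0 0 0 0 0; 0 0 0 0 0"

```text
time: 18.32
ee_pos: [0.5305, 0.2892, 0.3252]
eef_rot: [0.015, 0.707, -0.014, 0.707]
ft_force: [-0.1, 0.3, -0.4]
width: 0.0871
```

Run:
```python
from h import *
st();c=snap('wrist','w12');snap('scene','s12')
```

```text
{'time': 18.325, 'joint_positions': [-1.047, 0.277, 0.602, 1.397, -0.157, 1.515, 1.075], 'ee_pos': [0.531, 0.289, 0.325], 'eef_rot': [0.015, 0.707, -0.014, 0.707], 'ft_force': [-0.067, 0.323, -0.437], 'width': 0.087}
```

View pics/w12.png

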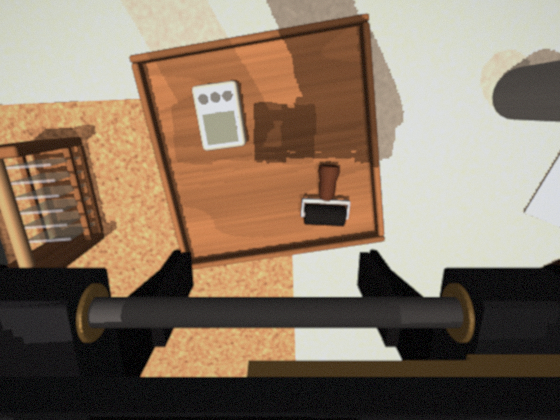

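View pics/s12.png

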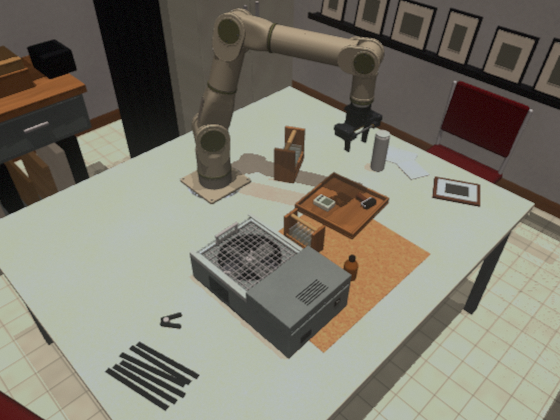

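Timer (218,115) and brayer (325,195) both lie in the tray, and the guard is clear. Next I'll go in front of the handle with the fingers shut.

>>> drive_tool:
  moves: "-0.01 -0.055 0.02 0.5 1; -0.015 -0.055 0.02 0.5 1; -0.015 -0.055 0.01 0.5 1; -0.015 -0.055 0 0.5 1; -0.015 -0.055 0 0.5 1; -0.015 -0.055 0 0 1; -0.015 -0.055 0 0 1; -0.015 -0.055 0 0 1; -0.015 -0.055 0 0 1; -0.015 -0.055 0 0 1; -0.01 -0.007 0 0 1; 0 0 -0.055 0 1; 0 0 -0.055 0 1; 0 0 0 0 1; 0 0 0 0 1"

```text
time: 20.3
ee_pos: [0.3767, -0.2675, 0.2666]
eef_rot: [-0.001, 0.707, 0.001, 0.707]
ft_force: [0.7, -0.4, 0.8]
width: 0.0002
```

Run:
```python
from h import *
st();c=snap('wrist','w13');snap('side','d13')
```

```text
{'time': 20.3, 'joint_positions': [-0.8, -0.329, 1.128, 1.863, 0.3, 1.429, 1.837], 'ee_pos': [0.377, -0.268, 0.267], 'eef_rot': [-0.001, 0.707, 0.001, 0.707], 'ft_force': [0.749, -0.402, 0.767], 'width': 0.0}
```

View pics/w13.png

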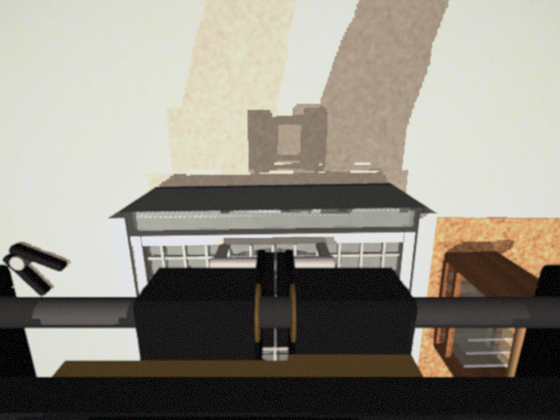

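View pics/d13.png

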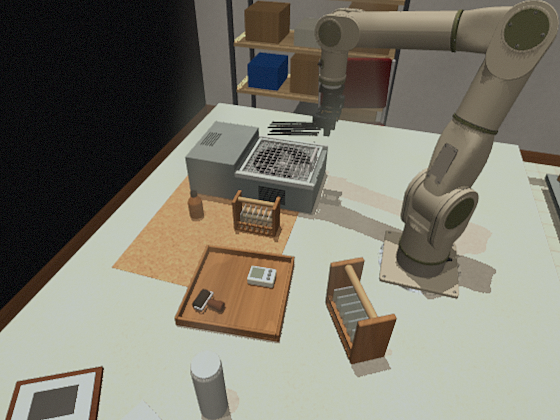

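>>> drive_tool:
  moves: "0.01 0 -0.04 0 1; 0 0 -0.04 0 1; 0 0 -0.025 0 1; 0 0 0 0 1; 0 0 0 0 1"

```text
time: 21.02
ee_pos: [0.3866, -0.2683, 0.1613]
eef_rot: [-0.001, 0.707, 0.0, 0.708]
ft_force: [0.2, -0.7, -0.4]
width: 0.0007
```

Run:
```python
from h import *
st();snap('side','d14');crop('d14',180,100,360,220,4.4,'d14c')
```

```text
{'time': 21.025, 'joint_positions': [-0.756, 0.031, 1.316, 1.995, -0.033, 1.137, 2.146], 'ee_pos': [0.387, -0.268, 0.161], 'eef_rot': [-0.001, 0.707, 0.0, 0.708], 'ft_force': [0.154, -0.738, -0.37], 'width': 0.001}
```

View pics/d14c.png

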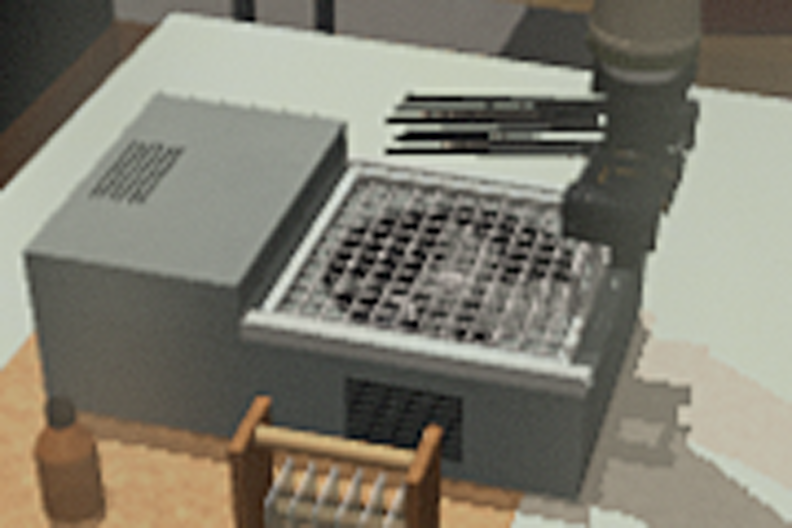

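>>> drive_tool:
  moves: "0.01 0 -0.003 0 1; 0.02 0 0 0 1; 0.025 0 0 0 1; 0.025 0 0 0 1; 0.025 0 0 0 1; 0.02 0 0 0 1; 0.015 0 0 0 1; 0 0 0 0 1"

```text
time: 22.08
ee_pos: [0.5271, -0.2675, 0.1578]
eef_rot: [-0.001, 0.706, 0.001, 0.708]
ft_force: [0.4, -0.6, -0.2]
width: 0.0004
```

Run:
```python
from h import *
st();snap('wrist','w15')
```

```text
{'time': 22.075, 'joint_positions': [-0.42, 0.49, 1.065, 1.696, -0.454, 1.226, 2.327], 'ee_pos': [0.527, -0.267, 0.158], 'eef_rot': [-0.001, 0.706, 0.001, 0.708], 'ft_force': [0.387, -0.628, -0.168], 'width': 0.0}
```

View pics/w15.png

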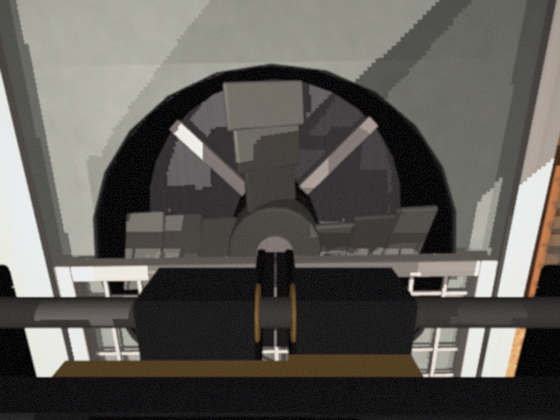

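>>> drive_tool:
  moves: "0.01 0 0 0 1; 0.007 0 0 0 1; 0.004 0 0 0 1; 0.004 0 0 0 1; 0 0 0 0 1; 0 0 0 0 1"

```text
time: 22.88
ee_pos: [0.551, -0.2675, 0.1566]
eef_rot: [-0.001, 0.707, 0.001, 0.707]
ft_force: [1.3, -0.5, -0.1]
width: 0.0005
```

>>> drive_tool:
  moves: "0.003 0 0 0 1; 0.003 0 0 0 1; 0.003 0 0 0 1; 0 0 0 0 1"

```text
time: 23.38
ee_pos: [0.5523, -0.2678, 0.1561]
eef_rot: [0.003, 0.712, 0.001, 0.702]
ft_force: [-37.5, 10.7, 23.7]
width: 0.0004
```

Hit the end stop (force rose to 37 N). I'll back off, rise and look.

>>> drive_tool:
  moves: "-0.012 0 0 0 1; -0.02 0 0 0 1; -0.03 0 0.03 0 1; -0.03 0 0.05 0 1; -0.01 0 0.05 0 1; 0 0 0 0 1; 0 0 0 0 1"

```text
time: 24.25
ee_pos: [0.4581, -0.2671, 0.2863]
eef_rot: [-0.001, 0.707, 0.001, 0.707]
ft_force: [-0.1, 1.1, -0.6]
width: 0.0002
```

Run:
```python
from h import *
st();snap('wrist','w16')
snap('scene','s16');crop('s16',170,190,370,340,4,'s16c')
```

```text
{'time': 24.25, 'joint_positions': [-0.671, 0.182, 1.268, 1.675, -0.177, 1.414, 2.194], 'ee_pos': [0.458, -0.267, 0.286], 'eef_rot': [-0.001, 0.707, 0.001, 0.707], 'ft_force': [-0.107, 1.14, -0.555], 'width': 0.0}
```

View pics/w16.png

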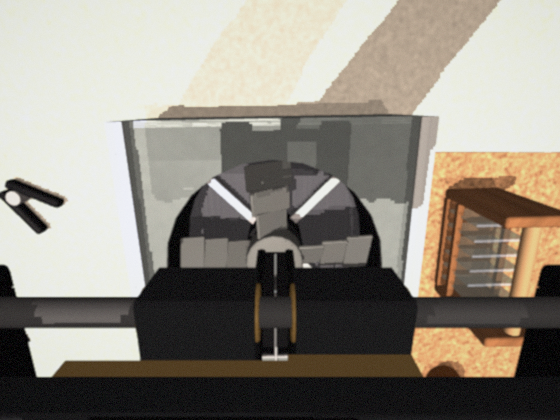

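View pics/s16c.png

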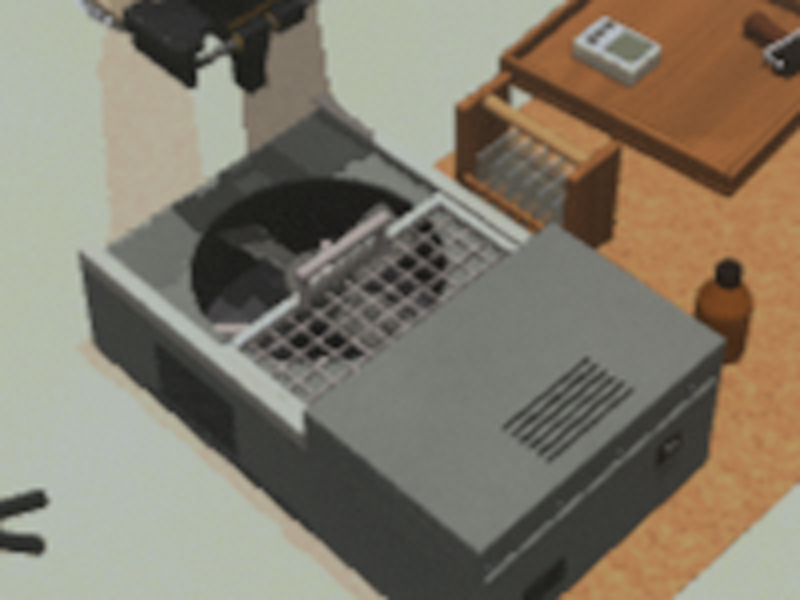

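Guard is fully back. The blades lie along ±x and ±y (tip at (268,175)), so the free gap is diagonal at +y/-x. Descending into it.

>>> drive_tool:
  moves: "0.013 0.05 -0.04 0 1; 0 0 -0.05 0 1; 0 0 -0.04 0 1; 0 0 -0.02 0 1; 0 0 0 0 1; 0 0 0 0 1"

```text
time: 25.1
ee_pos: [0.4708, -0.2206, 0.1396]
eef_rot: [-0.001, 0.707, 0.0, 0.708]
ft_force: [0.5, -1.0, 0.1]
width: 0.0003
```

Run:
```python
from h import *
st();snap('wrist','w17');snap('side','d17');crop('d17',180,80,360,220,4.4,'d17c')
```

```text
{'time': 25.1, 'joint_positions': [-0.631, 0.324, 1.153, 1.9, -0.328, 1.127, 2.219], 'ee_pos': [0.471, -0.221, 0.14], 'eef_rot': [-0.001, 0.707, 0.0, 0.708], 'ft_force': [0.525, -1.042, 0.06], 'width': 0.0}
```

View pics/w17.png

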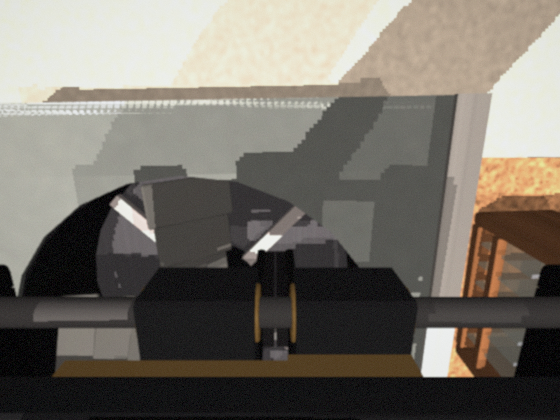

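View pics/d17c.png

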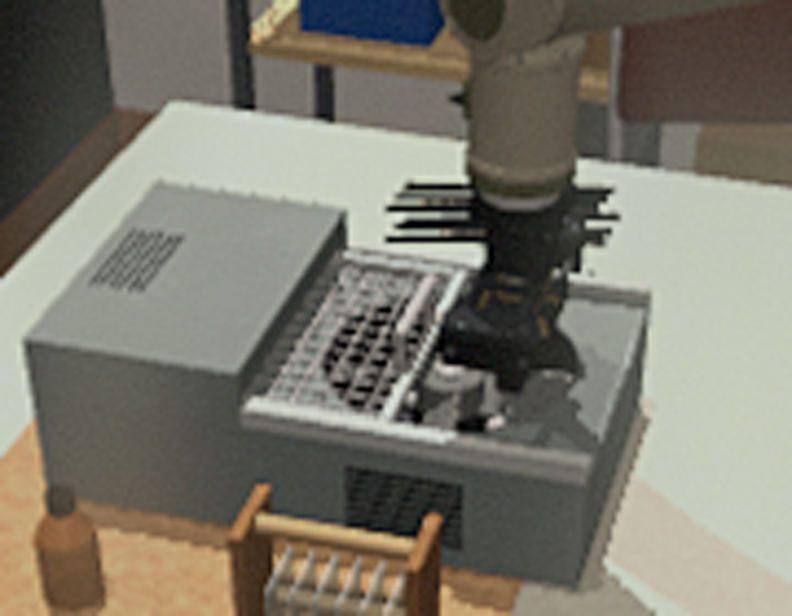

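>>> drive_tool:
  moves: "0 0.002 -0.02 0 1; 0 0 -0.012 0 1; 0 0 -0.008 0 1; 0 0 -0.002 0 1; 0 0 0 0 1"

```text
time: 25.82
ee_pos: [0.4702, -0.2181, 0.0964]
eef_rot: [-0.001, 0.707, 0.001, 0.707]
ft_force: [0.4, -0.0, 0.2]
width: 0.0005
```

Run:
```python
from h import *
st();snap('side','d18');crop('d18',180,80,360,220,4.4,'d18c');snap('wrist','w18')
```

```text
{'time': 25.825, 'joint_positions': [-0.573, 0.388, 1.093, 1.943, -0.397, 1.049, 2.267], 'ee_pos': [0.47, -0.218, 0.096], 'eef_rot': [-0.001, 0.707, 0.001, 0.707], 'ft_force': [0.387, -0.002, 0.175], 'width': 0.001}
```

View pics/w18.png

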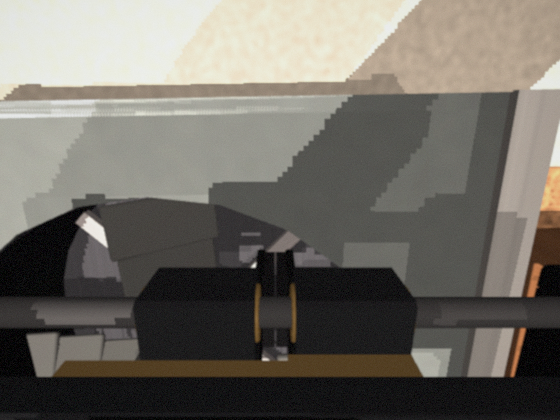

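View pics/d18c.png

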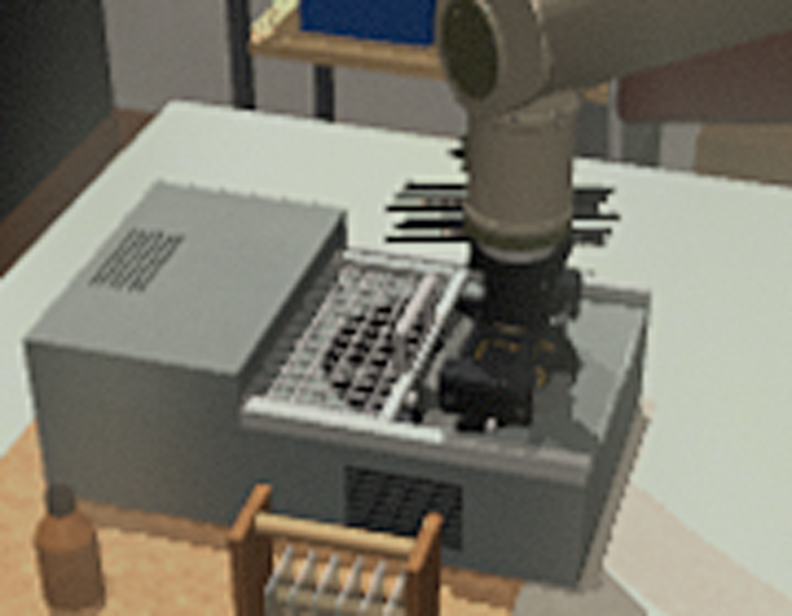

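No contact; finger sits in the gap. Sweep and lift.

>>> drive_tool:
  moves: "0 -0.008 0 0 1; 0 -0.018 0 0 1; 0 -0.028 0 0 1; 0 -0.03 0 0 1; 0 -0.025 0.055 0 1; 0 -0.005 0.06 0 1; -0.03 0 0.055 0 1; -0.03 0 0.03 0 1"

```text
time: 26.92
ee_pos: [0.4096, -0.3337, 0.2989]
eef_rot: [-0.001, 0.706, -0.001, 0.708]
ft_force: [0.6, 0.0, 0.2]
width: 0.0003
```

Run:
```python
from h import *
import time
st()
for i in range(6):
    c=snap('wrist',f'f{i}');t=r.read_state()['time'];print(t)
ims=[cv2.imread(f'pics/f{i}.png')[100:300,140:420] for i in range(6)]
cv2.imwrite('pics/fm.png',np.vstack([np.hstack(ims[:2]),np.hstack(ims[2:4]),np.hstack(ims[4:])]))
```

```text
{'time': 26.925, 'joint_positions': [-0.532, 0.151, 1.265, 1.66, -0.145, 1.434, 2.321], 'ee_pos': [0.41, -0.334, 0.299], 'eef_rot': [-0.001, 0.706, -0.001, 0.708], 'ft_force': [0.628, 0.022, 0.19], 'width': 0.0}
26.975
27.025
27.075
27.125
27.175
27.225
```

View pics/fm.png

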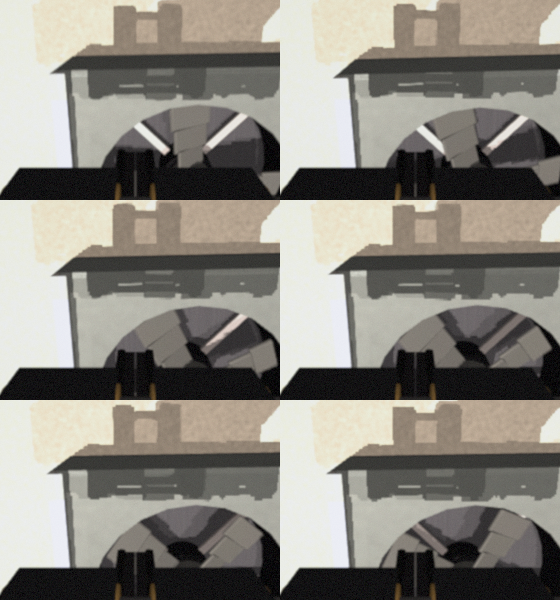

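The rotor spins at roughly 5 rad/s with the finger clear. I'll let time pass and check again.

>>> drive_tool:
  moves: "0 0.03 0.02 0 1; 0 0.03 0.02 0 1; 0 0 0 0 1; 0 0 0 0 1; 0 0 0 0 1; 0 0 0 0 1; 0 0 0 0 1; 0 0 0 0 1; 0 0 0 0 1; 0 0 0 0 1; 0 0 0 0 1; 0 0 0 0 1; 0 0 0 0 1; 0 0 0 0 1; 0 0 0 0 1; 0 0 0 0 1; 0 0 0 0 1; 0 0 0 0 1; 0 0 0 0 1; 0 0 0 0 1"

```text
time: 29.72
ee_pos: [0.4103, -0.2719, 0.3362]
eef_rot: [-0.001, 0.707, 0.001, 0.707]
ft_force: [0.3, -0.6, 0.8]
width: 0.0006
```

```bash
cat > fan.py <<'E'
from h import *
import sys
k=sys.argv[1]
for i in range(6):
    c=snap('wrist',f'{k}{i}')
st()
ims=[cv2.imread(f'pics/{k}{i}.png')[100:300,140:420] for i in range(6)]
print('diffs',[round(float(cv2.absdiff(ims[i],ims[i+1])[60:165].mean()),2) for i in range(5)])
cv2.imwrite(f'pics/{k}m.png',np.vstack([np.hstack(ims[:2]),np.hstack(ims[2:4]),np.hstack(ims[4:])]))
E
python3 fan.py g
```

```text
{'time': 30.025, 'joint_positions': [-0.786, -0.156, 1.185, 1.673, 0.144, 1.528, 1.962], 'ee_pos': [0.41, -0.272, 0.336], 'eef_rot': [-0.001, 0.707, 0.001, 0.707], 'ft_force': [-0.142, 0.465, -0.608], 'width': 0.0}
diffs [5.01, 4.41, 4.44, 4.84, 4.79]
```

View pics/gm.png

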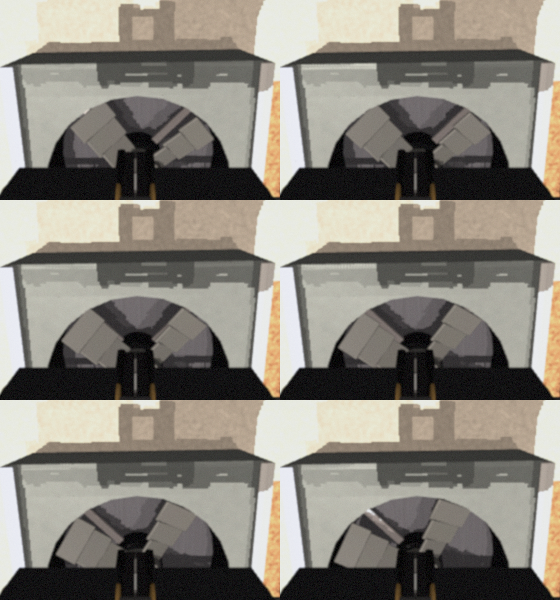

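Still running at ~2–3 rad/s at t=30 s, 3.4 s after lift-out. Now I'll wait for it to come to rest.

>>> drive_tool:
  moves: "0 0 0 0 1; 0 0 0 0 1; 0 0 0 0 1; 0 0 0 0 1; 0 0 0 0 1; 0 0 0 0 1; 0 0 0 0 1; 0 0 0 0 1; 0 0 0 0 1; 0 0 0 0 1; 0 0 0 0 1; 0 0 0 0 1; 0 0 0 0 1; 0 0 0 0 1; 0 0 0 0 1; 0 0 0 0 1; 0 0 0 0 1; 0 0 0 0 1; 0 0 0 0 1; 0 0 0 0 1"

```text
time: 32.52
ee_pos: [0.4103, -0.2719, 0.3363]
eef_rot: [-0.001, 0.707, 0.001, 0.707]
ft_force: [0.2, 1.2, -0.9]
width: 0.0003
```

>>> drive_tool:
  moves: "0 0 0 0 1; 0 0 0 0 1; 0 0 0 0 1; 0 0 0 0 1; 0 0 0 0 1; 0 0 0 0 1; 0 0 0 0 1; 0 0 0 0 1; 0 0 0 0 1; 0 0 0 0 1; 0 0 0 0 1; 0 0 0 0 1; 0 0 0 0 1; 0 0 0 0 1; 0 0 0 0 1; 0 0 0 0 1; 0 0 0 0 1; 0 0 0 0 1; 0 0 0 0 1; 0 0 0 0 1"

```text
time: 35.02
ee_pos: [0.4103, -0.2719, 0.3363]
eef_rot: [-0.001, 0.707, 0.001, 0.707]
ft_force: [0.9, -0.1, -0.6]
width: 0.0004
```

>>> drive_tool:
  moves: "0 0 0 0 1; 0 0 0 0 1; 0 0 0 0 1; 0 0 0 0 1; 0 0 0 0 1; 0 0 0 0 1; 0 0 0 0 1; 0 0 0 0 1; 0 0 0 0 1; 0 0 0 0 1; 0 0 0 0 1; 0 0 0 0 1; 0 0 0 0 1; 0 0 0 0 1; 0 0 0 0 1; 0 0 0 0 1; 0 0 0 0 1; 0 0 0 0 1; 0 0 0 0 1; 0 0 0 0 1"

```text
time: 37.52
ee_pos: [0.4103, -0.2719, 0.3363]
eef_rot: [-0.001, 0.707, 0.001, 0.707]
ft_force: [0.9, -0.5, 0.0]
width: 0.0003
```

```bash
python3 fan.py k
```

```text
{'time': 37.825, 'joint_positions': [-0.786, -0.156, 1.185, 1.673, 0.144, 1.528, 1.961], 'ee_pos': [0.41, -0.272, 0.336], 'eef_rot': [-0.001, 0.707, 0.001, 0.707], 'ft_force': [0.239, 0.746, -0.001], 'width': -0.0}
diffs [2.57, 2.36, 2.36, 2.26, 2.29]
```

View pics/km.png

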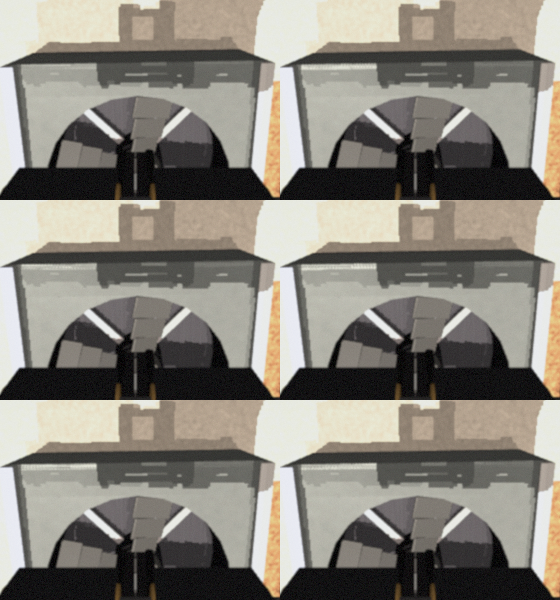

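>>> drive_tool:
  moves: "0 0 0 0 1; 0 0 0 0 1; 0 0 0 0 1; 0 0 0 0 1; 0 0 0 0 1; 0 0 0 0 1; 0 0 0 0 1; 0 0 0 0 1; 0 0 0 0 1; 0 0 0 0 1; 0 0 0 0 1; 0 0 0 0 1; 0 0 0 0 1; 0 0 0 0 1; 0 0 0 0 1; 0 0 0 0 1; 0 0 0 0 1; 0 0 0 0 1; 0 0 0 0 1; 0 0 0 0 1"

```text
time: 40.33
ee_pos: [0.4103, -0.2719, 0.3363]
eef_rot: [-0.001, 0.707, 0.001, 0.707]
ft_force: [-0.0, -0.1, -0.1]
width: 0.0004
```

```bash
python3 fan.py l
python3 - <<'E'
import cv2
a=cv2.imread('pics/k0.png')[160:265,140:420];b=cv2.imread('pics/k5.png')[160:265,140:420];c=cv2.imread('pics/l5.png')[160:265,140:420]
print(cv2.absdiff(a,b).mean(),cv2.absdiff(b,c).mean(),cv2.absdiff(a,c).mean())
E
```

```text
{'time': 40.625, 'joint_positions': [-0.786, -0.155, 1.185, 1.673, 0.144, 1.528, 1.961], 'ee_pos': [0.41, -0.272, 0.336], 'eef_rot': [-0.001, 0.707, 0.001, 0.707], 'ft_force': [-0.805, 0.498, -0.121], 'width': 0.001}
diffs [2.38, 2.61, 2.55, 2.49, 2.6]
2.475283446712018 2.505487528344671 2.3804081632653062
```

The fan is at rest: images 2.5 s apart differ only by noise. Next I'll hook behind the handle and pull the guard home.

>>> drive_tool:
  moves: "0.05 0.004 0 0 1; 0.055 0 0 0 1; 0.055 0 0 0 1; 0.03 0 -0.02 0 1; 0 0 -0.05 0 1; 0 0 -0.05 0 1; 0 0 0 0 1; 0 0 0 0 1"

```text
time: 41.62
ee_pos: [0.555, -0.2667, 0.2226]
eef_rot: [0.006, 0.71, 0.001, 0.704]
ft_force: [0.7, -0.6, 0.9]
width: 0.0004
```

Run:
```python
from h import *
st();snap('side','d20');crop('d20',180,80,360,220,4.4,'d20c');snap('wrist','w20')
```

```text
{'time': 41.625, 'joint_positions': [-0.416, 0.524, 1.115, 1.537, -0.478, 1.39, 2.302], 'ee_pos': [0.555, -0.267, 0.223], 'eef_rot': [0.006, 0.71, 0.001, 0.704], 'ft_force': [0.708, -0.56, 0.891], 'width': 0.0}
```

View pics/w20.png

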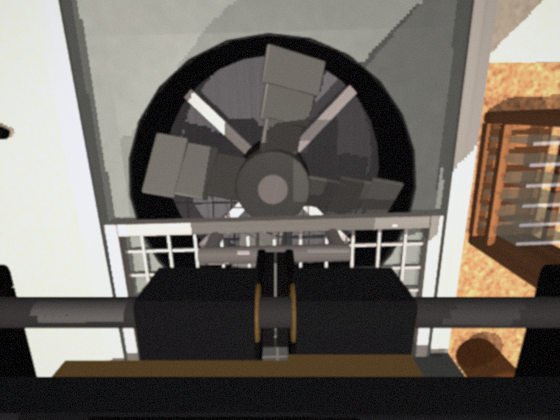

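View pics/d20c.png

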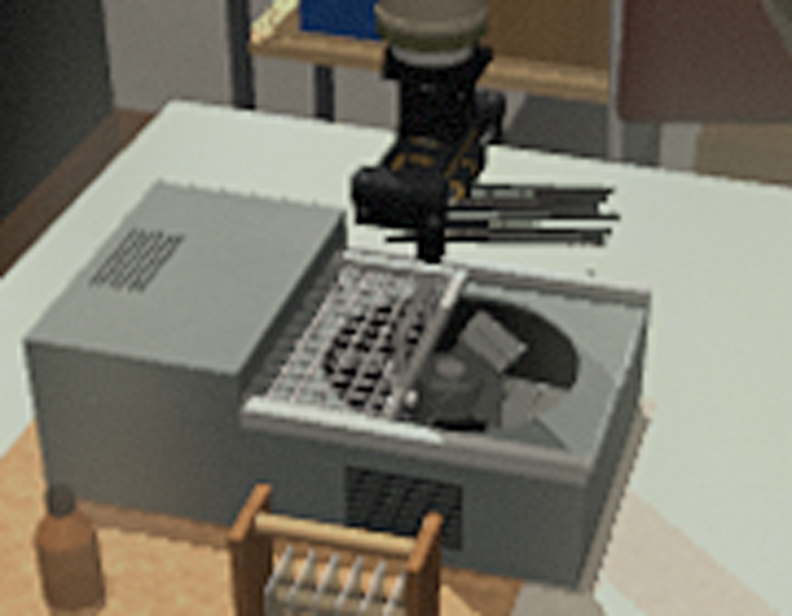

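>>> drive_tool:
  moves: "0.02 0 0 0 1; 0.015 0 0 0 1; 0.01 0 0 0 1; 0 0 0 0 1; 0 0 0 0 1"

```text
time: 42.35
ee_pos: [0.5989, -0.2667, 0.221]
eef_rot: [0.006, 0.71, 0.001, 0.704]
ft_force: [0.0, 0.3, 0.0]
width: 0.0004
```

>>> drive_tool:
  moves: "0 0 -0.03 0 1; 0 0 -0.02 0 1; 0 0 -0.014 0 1; 0 0 0 0 1; -0.01 0 0 0 1; -0.015 0 0 0 1; -0.02 0 0 0 1; -0.02 0 0 0 1; 0 0 0 0 1"

```text
time: 43.48
ee_pos: [0.5333, -0.2668, 0.1576]
eef_rot: [0.007, 0.71, 0.001, 0.704]
ft_force: [0.9, 0.2, 0.3]
width: 0.0004
```

Run:
```python
from h import *
st();snap('side','d21');crop('d21',180,80,360,220,4.4,'d21c')
```

```text
{'time': 43.475, 'joint_positions': [-0.423, 0.538, 1.097, 1.67, -0.504, 1.261, 2.346], 'ee_pos': [0.533, -0.267, 0.158], 'eef_rot': [0.007, 0.71, 0.001, 0.704], 'ft_force': [0.888, 0.247, 0.336], 'width': 0.0}
```

View pics/d21c.png

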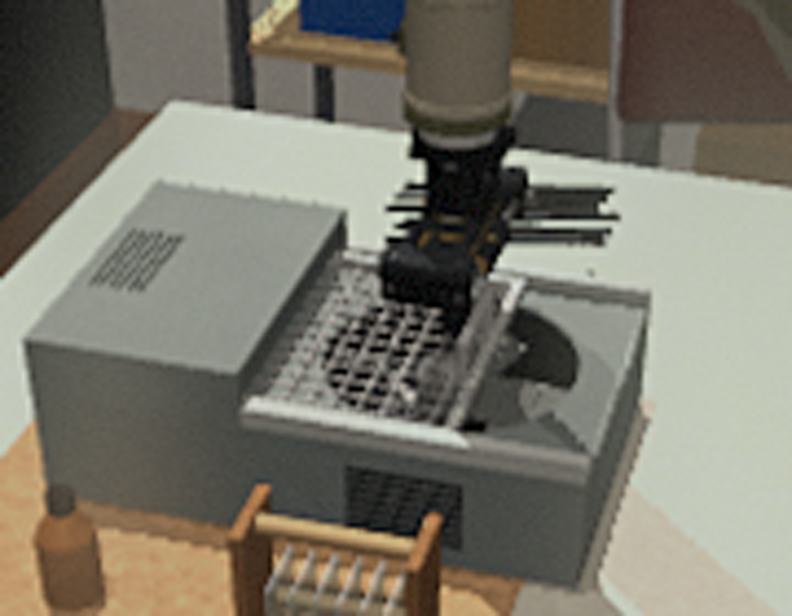

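Guard follows. Continue to ~0.434.

>>> drive_tool:
  moves: "-0.02 0 0 0 1; -0.02 0 0 0 1; -0.02 0 0 0 1; -0.015 0 0 0 1; -0.012 0 0 0 1; 0 0 0 0 1; 0 0 0 0 1"

```text
time: 44.4
ee_pos: [0.4476, -0.2658, 0.1565]
eef_rot: [0.006, 0.71, 0.002, 0.704]
ft_force: [0.6, -0.7, 0.4]
width: 0.0008
```

>>> drive_tool:
  moves: "-0.004 0 0 0 1; -0.004 0 0 0 1; -0.003 0 0 0 1; 0 0 0 0 1; 0 0 0 0 1"

```text
time: 45.02
ee_pos: [0.4361, -0.2664, 0.1566]
eef_rot: [0.006, 0.71, 0.001, 0.704]
ft_force: [-0.6, 0.2, 0.2]
width: 0.0002
```

>>> drive_tool:
  moves: "-0.003 0 0 0 1; -0.003 0 0 0 1; 0 0 0 0 1"

```text
time: 45.4
ee_pos: [0.4346, -0.2662, 0.1573]
eef_rot: [0.004, 0.707, 0.001, 0.707]
ft_force: [21.8, -4.4, -15.7]
width: 0.0006
```

Both stops agree with a 0.150 m travel. Back off, rise and look at the guard and the rack.

>>> drive_tool:
  moves: "0.012 0 0 0 1; 0.01 0 0.03 0 1; 0 0 0.05 0 1; 0 0 0.05 0 0; 0 0.02 0.05 0 0; 0.01 0.05 0.03 0 0; 0.01 0.05 0 0 0; 0.01 0.05 0 0 0; 0.01 0.03 0 0 0; 0 0 0 0 0; 0 0 0 0 0"

```text
time: 46.78
ee_pos: [0.4923, -0.0681, 0.3665]
eef_rot: [0.006, 0.71, -0.0, 0.704]
ft_force: [0.5, 0.4, 0.6]
width: 0.0725
```

Run:
```python
from h import *
st();snap('side','d22');snap('wrist','w22');snap('scene','s22')
```

```text
{'time': 46.775, 'joint_positions': [-1.059, -0.057, 1.088, 1.592, 0.042, 1.586, 1.59], 'ee_pos': [0.492, -0.068, 0.366], 'eef_rot': [0.006, 0.71, -0.0, 0.704], 'ft_force': [0.517, 0.408, 0.55], 'width': 0.073}
```

View pics/w22.png

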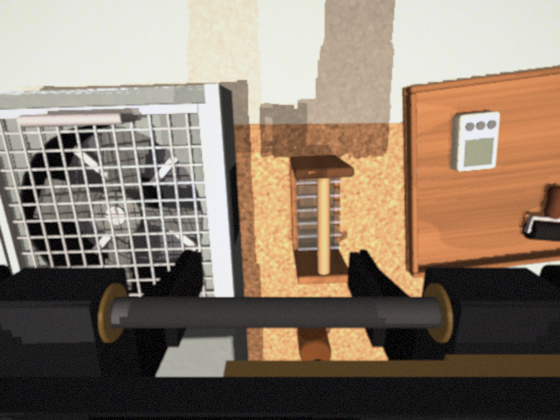

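View pics/d22.png

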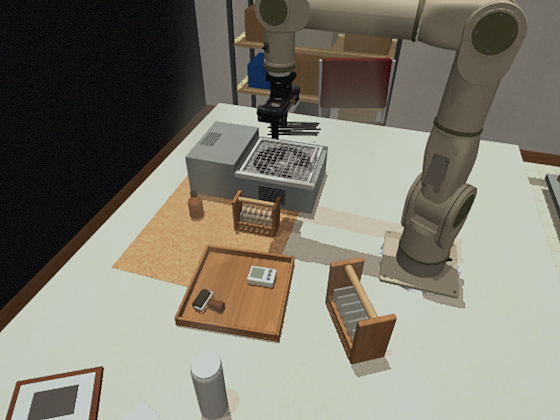

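View pics/s22.png

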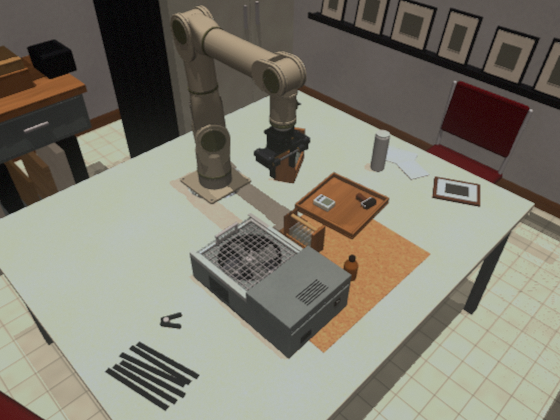

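Run:
```python
from h import *
crop('w22',270,140,390,290,4,'w22c');crop('w8',430,90,560,260,3.5,'w8r');crop('d22',220,180,300,240,9,'d22r');crop('w7',100,150,220,290,4,'w7r')
```

```text
(no output)
```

View pics/w22c.png

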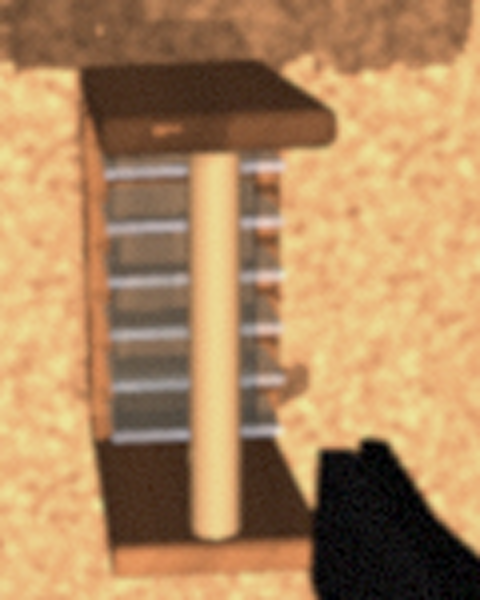

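View pics/w8r.png

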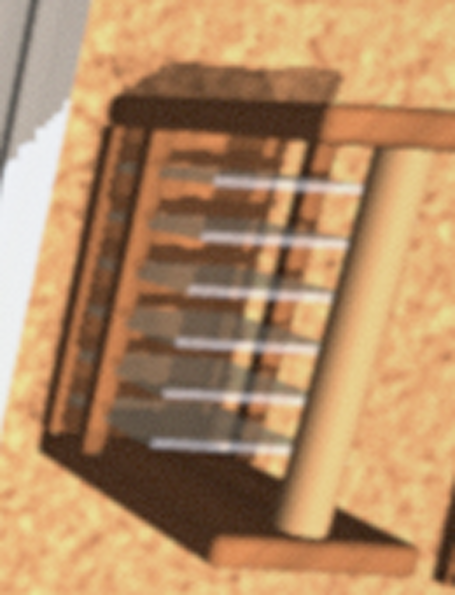

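View pics/d22r.png

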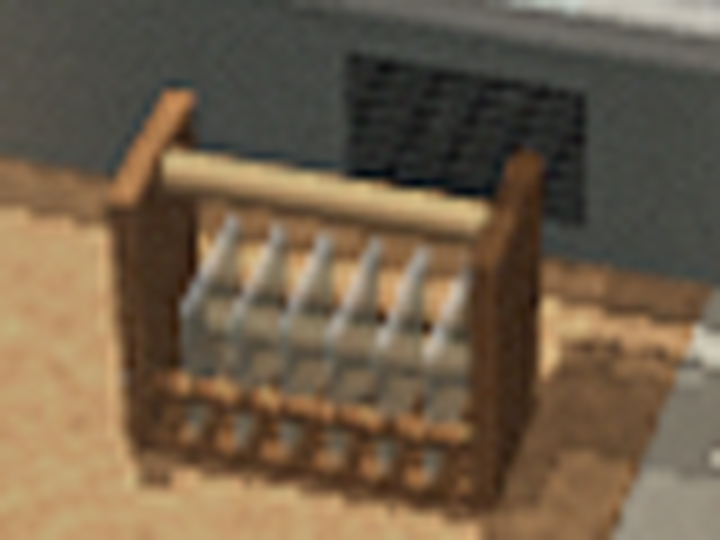

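Run:
```python
from h import *
a=load('w22');b=load('w8');d=load('d22')
A=lambda u,v:(a,270+u/4,140+v/4);B=lambda u,v:(b,430+u/3.5,90+v/3.5);D=lambda u,v:(d,220+u/9,180+v/9)
f=tri(A(213,152),B(400,150));g=tri(A(216,525),B(303,520))
print(f,g)
print(tri(A(213,152),B(400,150),D(487,217)),tri(A(216,525),B(303,520),D(172,172)))
F=atz(*A(213,152),.117);G=atz(*A(216,525),.117);print(F,G,(F+G)/2,np.degrees(np.arctan2(G[1]-F[1],G[0]-F[0])))
# end board outer corners underside/tops
st()
```

```text
(array([ 0.48915785, -0.00711768,  0.11278491]), [np.float64(0.49547299125199507), np.float64(0.4954729912517867)]) (array([ 0.6109843 , -0.003149  ,  0.11627248]), [np.float64(0.8821329102951444), np.float64(0.8821329102950541)])
(array([ 0.48813157, -0.00857579,  0.11557581]), [np.float64(1.4975010216362072), np.float64(0.9439187698769447), np.float64(1.5848998929870999)]) (array([ 0.61046035, -0.00253549,  0.1144716 ]), [np.float64(2.1366356848376826), np.float64(0.28114322391745394), np.float64(2.3515161721452316)])
[ 0.48883353 -0.00760126  0.117     ] [ 0.61157902 -0.00299244  0.117     ] [ 0.55020627 -0.00529685  0.117     ] 2.1503200131748894
{'time': 46.925, 'joint_positions': [-1.059, -0.058, 1.087, 1.593, 0.042, 1.586, 1.59], 'ee_pos': [0.492, -0.068, 0.367], 'eef_rot': [0.007, 0.71, 0.0, 0.704], 'ft_force': [0.895, 0.269, -0.004], 'width': 0.083}
```

Rack dowel at (0.550, -0.0055, ~0.1145), as the text gives; yaw 2.2°. Moving above it.

>>> drive_tool:
  moves: "0.02 0.02 -0.04 2 0; 0.02 0.02 -0.045 0 0; 0.018 0.0225 -0.045 0 0; 0 0 -0.03 0 0; 0 0 0 0 0; 0 0 0 0 0"
  newtons: 40

```text
time: 47.68
ee_pos: [0.5509, -0.0046, 0.2081]
eef_rot: [-0.006, 0.71, 0.013, 0.704]
ft_force: [-0.8, -0.5, 0.4]
width: 0.0866
```

Run:
```python
from h import *
st();snap('side','d23');snap('wrist','w23');snap('scene','s23');crop('d23',200,100,320,240,4,'d23c')
```

```text
{'time': 47.675, 'joint_positions': [-0.966, 0.305, 1.081, 1.732, -0.29, 1.283, 1.78], 'ee_pos': [0.551, -0.005, 0.208], 'eef_rot': [-0.006, 0.71, 0.013, 0.704], 'ft_force': [-0.835, -0.501, 0.406], 'width': 0.087}
```

View pics/w23.png

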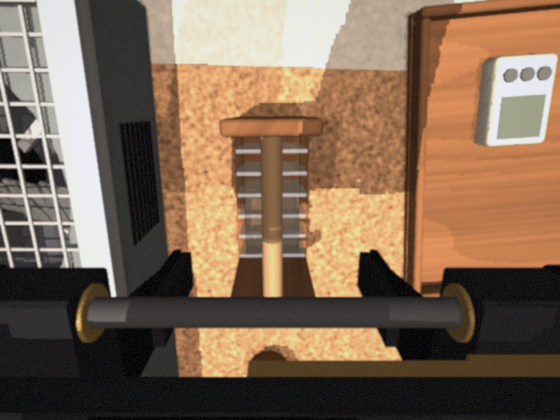

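View pics/d23c.png

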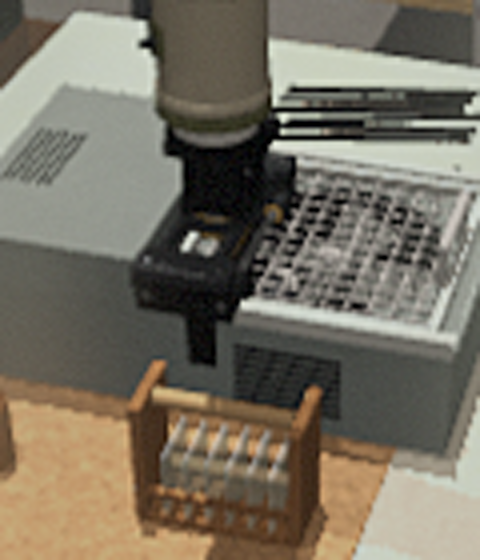

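Dowel centred between the fingers (column ~272). Lower and grip.

>>> drive_tool:
  moves: "0 -0.001 -0.045 0 0; 0 0 -0.035 0 0; 0 0 -0.015 0 0; 0 0 -0.006 0 0; 0 0 0 0 0; 0 0 0 0 1; 0 0 0 0 1; 0 0 0 0 1; 0 0 0 0 1; 0 0 0 0 1; 0 0 0 0 1; 0 0 0 0 1; 0 0 0 0 1"
  newtons: 40

```text
time: 49.45
ee_pos: [0.5504, -0.0049, 0.1056]
eef_rot: [-0.006, 0.71, 0.013, 0.704]
ft_force: [0.1, -1.4, -1.3]
width: 0.015
```

Run:
```python
from h import *
st();snap('side','d24');crop('d24',200,100,320,240,4,'d24c')
```

```text
{'time': 49.45, 'joint_positions': [-0.875, 0.431, 0.993, 1.843, -0.414, 1.1, 1.873], 'ee_pos': [0.55, -0.005, 0.106], 'eef_rot': [-0.006, 0.71, 0.013, 0.704], 'ft_force': [0.052, -1.371, -1.262], 'width': 0.015}
```

View pics/d24c.png

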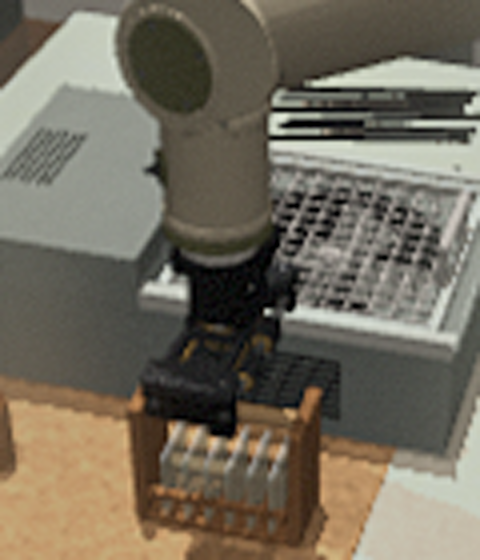

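>>> drive_tool:
  moves: "0 0 0.01 0 1; 0 0 0.02 0 1; 0 0 0.03 0 1; 0 0 0.035 0 1; 0 0 0.035 0 1; 0 0 0.035 0 1; 0 0 0.025 0 1; 0 0 0.012 0 1; 0 0 0 0 1; 0 0 0 0 1"

```text
time: 50.75
ee_pos: [0.5499, -0.0047, 0.3067]
eef_rot: [-0.006, 0.711, 0.013, 0.703]
ft_force: [0.5, 0.5, -5.2]
width: 0.015
```

Run:
```python
from h import *
st();snap('side','d25');crop('d25',200,80,320,230,4,'d25c')
```

```text
{'time': 50.75, 'joint_positions': [-1.016, 0.23, 1.129, 1.58, -0.217, 1.476, 1.724], 'ee_pos': [0.55, -0.005, 0.307], 'eef_rot': [-0.006, 0.711, 0.013, 0.703], 'ft_force': [0.479, 0.541, -5.229], 'width': 0.015}
```

View pics/d25c.png

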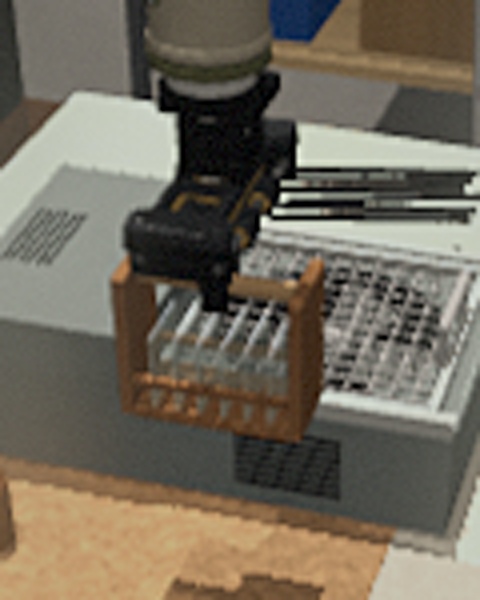

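>>> drive_tool:
  moves: "0 -0.01 0 0 1; -0.001 -0.02 0 0 1; -0.0015 -0.03 0 0 1; -0.0015 -0.03 0 -0.3 1; -0.0015 -0.03 0 -0.3 1; -0.0015 -0.03 0 -0.3 1; -0.0015 -0.03 0 -0.3 1; -0.0015 -0.03 0 -0.3 1; -0.0015 -0.025 0 0 1; -0.001 -0.018 0 0 1; -0.001 -0.009 0 0 1; 0 0 0 0 1; 0 0 0 0 1"

```text
time: 52.42
ee_pos: [0.5372, -0.2659, 0.3074]
eef_rot: [0.003, 0.71, 0.005, 0.704]
ft_force: [-0.9, 0.2, -4.5]
width: 0.0151
```

Run:
```python
from h import *
st();snap('side','d26');crop('d26',180,60,360,220,4.2,'d26c');snap('scene','s26');crop('s26',170,140,350,290,4.2,'s26c');snap('wrist','w26')
```

```text
{'time': 52.425, 'joint_positions': [-0.426, 0.411, 1.114, 1.445, -0.37, 1.524, 2.25], 'ee_pos': [0.537, -0.266, 0.307], 'eef_rot': [0.003, 0.71, 0.005, 0.704], 'ft_force': [-0.866, 0.212, -4.541], 'width': 0.015}
```

View pics/d26c.png

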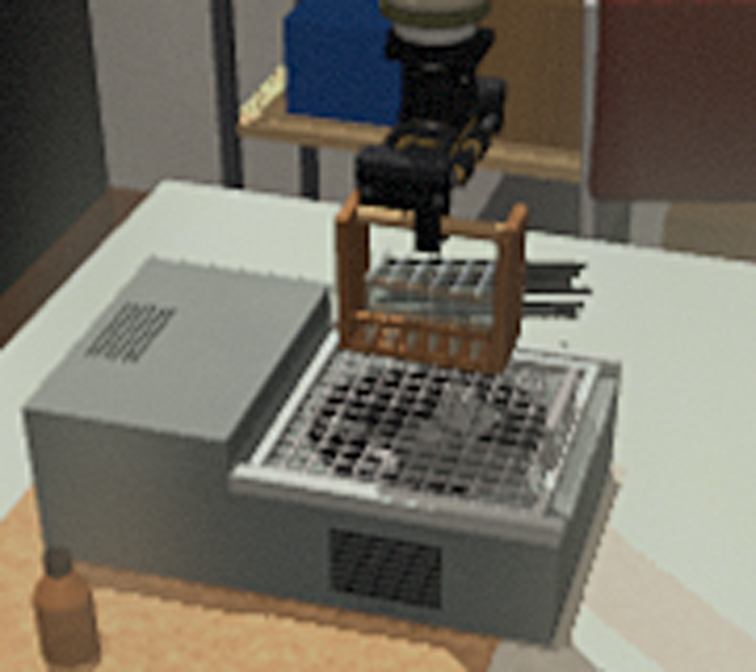

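View pics/s26c.png

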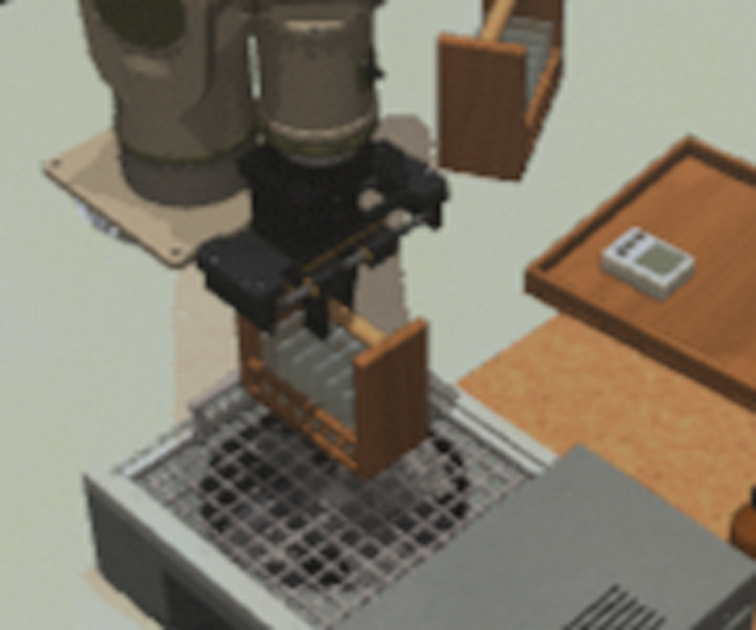

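View pics/w26.png

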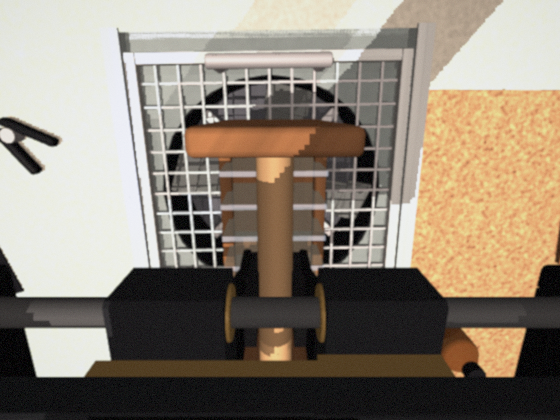

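Rack upright above the middle of the mesh and the guard is home. Descending.

>>> drive_tool:
  moves: "0 0 -0.015 0 1; 0 0 -0.025 0 1; 0 0 -0.018 0 1; 0 0 -0.01 0 1; 0 0 -0.004 0 1; 0 0 0 0 1; 0 0 0 0 1"

```text
time: 53.45
ee_pos: [0.5371, -0.267, 0.2362]
eef_rot: [0.003, 0.71, 0.004, 0.704]
ft_force: [0.2, -0.3, -4.6]
width: 0.015
```

>>> drive_tool:
  moves: "0 0 -0.002 0 1; 0 0 -0.002 0 1; 0 0 -0.002 0 1; 0 0 -0.001 0 1; 0 0 0 0 1; 0 0 0 0 1"

```text
time: 54.2
ee_pos: [0.5369, -0.2668, 0.2287]
eef_rot: [0.003, 0.71, 0.004, 0.704]
ft_force: [0.1, 0.4, -5.7]
width: 0.015
```

>>> drive_tool:
  moves: "0 0 -0.0007 0 1; 0 0 -0.0007 0 1; 0 0 0 0 1; 0 0 0 0 1"

```text
time: 54.7
ee_pos: [0.5369, -0.2667, 0.2272]
eef_rot: [0.003, 0.71, 0.004, 0.704]
ft_force: [-0.1, -0.7, -4.0]
width: 0.0147
```

>>> drive_tool:
  moves: "0 0 -0.0006 0 1; 0 0 -0.0006 0 1; 0 0 0 0 1; 0 0 0 0 1"

```text
time: 55.2
ee_pos: [0.5369, -0.2672, 0.2264]
eef_rot: [0.003, 0.71, 0.004, 0.704]
ft_force: [-1.2, -1.6, 2.5]
width: 0.0152
```

Contact felt: the 5 N load is now carried by the mesh. Release and rise straight up.

>>> drive_tool:
  moves: "0 0 0 0 0.8; 0 0 0 0 0.7; 0 0 0 0 0.5; 0 0 0 0 0.3; 0 0 0 0 0.3; 0 0 0 0 0.3; 0 0 0.01 0 0.3; 0 0 0.02 0 0.3; 0 0 0.04 0 0.3; 0 0 0.05 0 0.3; 0 0 0.05 0 0.3; 0 0.03 0.03 0 0.3; 0 0.04 0 0 0.3; 0 0.05 0 0 0.3; 0 0.05 0 0 0.3; 0 0 0 0 0.3; 0 0 0 0 0.3"

```text
time: 57.32
ee_pos: [0.5367, -0.0974, 0.4271]
eef_rot: [0.003, 0.71, 0.004, 0.704]
ft_force: [0.3, -0.4, -0.6]
width: 0.0608
```

Run:
```python
from h import *
st();snap('side','d27');crop('d27',180,90,360,220,4.2,'d27c');snap('scene','s27');crop('s27',170,160,410,340,3.3,'s27c');snap('wrist','w27')
```

```text
{'time': 57.325, 'joint_positions': [-0.854, 0.224, 1.183, 1.344, -0.216, 1.719, 1.863], 'ee_pos': [0.537, -0.097, 0.427], 'eef_rot': [0.003, 0.71, 0.004, 0.704], 'ft_force': [0.263, -0.437, -0.584], 'width': 0.061}
```

View pics/d27c.png

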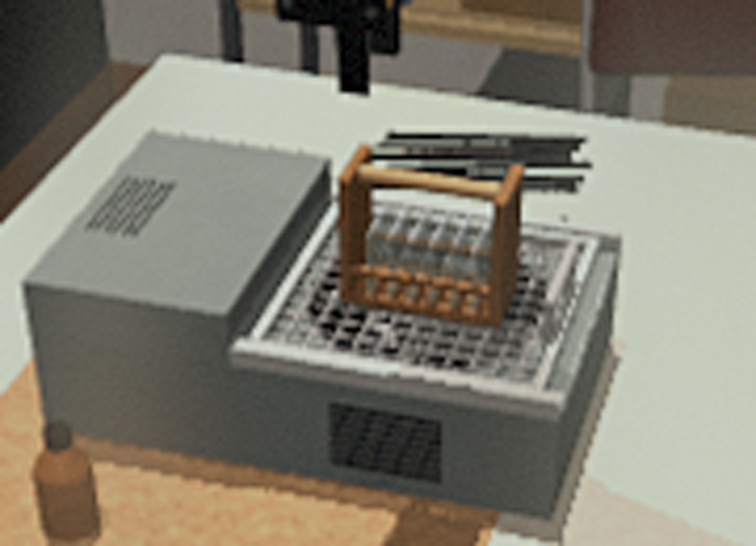

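View pics/s27c.png

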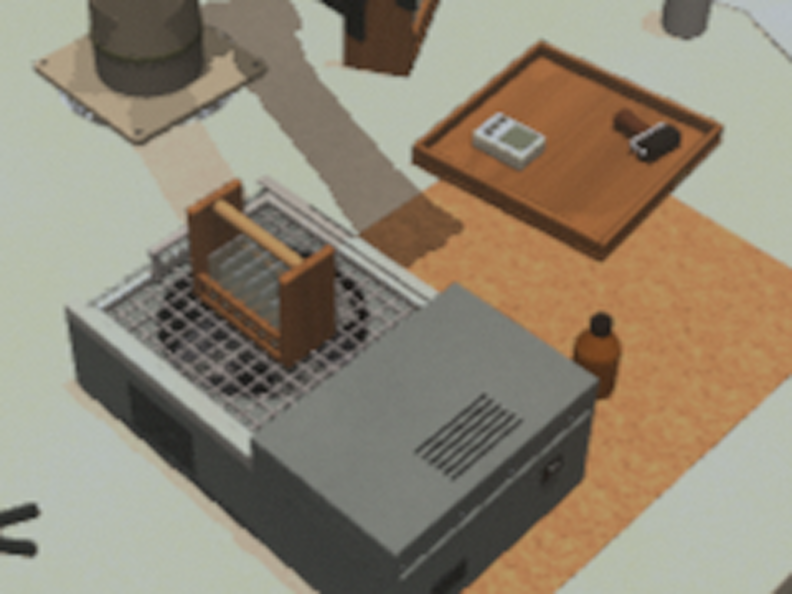

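View pics/w27.png

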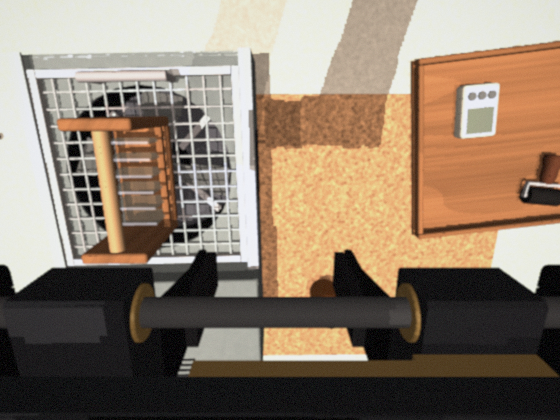

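Run:
```python
from h import *
c=load('w27');print(atz(c,78,76,.162),atz(c,168,75,.162), 'was x .4176')
print('dowel',atz(c,100,131,.235),atz(c,117,251,.235))
ticket.close_job()
```

```text
[ 0.41751797 -0.31869224  0.162     ] [ 0.41652059 -0.21682751  0.162     ] was x .4176
dowel [ 0.47444873 -0.2672481   0.235     ] [ 0.60113976 -0.26758418  0.235     ]
the job is handed in; nothing more can be done
```

The job is finished and handed in; no verdict was reported. The robot's clock was at about 57 s of the 210 s allowed.

- **Clearing the guard:** Only the timer and the brayer were on it. Both are now in the wooden tray, side by side.
- **Spinning the fan:** I slid the guard back until it hit its stop, then swept one finger between two blades. The fan started at roughly 5 rad/s. It was still turning at 2–3 rad/s about 3.4 s after the finger came out, with nothing touching it.
- **Fan at rest, guard home:** I waited with the guard open until pictures 2.5 s apart showed no movement. Then I pulled the guard home to its stop.
- **Placing the rack:** I lifted the smaller rack by its dowel and lowered it in steps of about a millimetre until the mesh carried its weight, then let go.

**Last checks:**
- The rack stands upright in the middle of the mesh, with its dowel level at x 0.474–0.601 m, y −0.267 m.
- The guard handle is at x = 0.417 m, the same as at the start (0.4176 m).
- The bottle was still in its place in the last pictures. I never went near the air can or the spring clamp, but I did not measure any of the three.

**Less clean points:**
- Pushing against the guard's end stops briefly raised the measured force to about 45 N when opening and about 27 N when closing. Both are well under the 120 N wrist limit and came from the fingertips.
- The first scene and side-camera measurements of the dryer corners disagreed by about 6 mm. I used wrist-camera views instead, which agreed to about 1 mm for the points I relied on.

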